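# Load the heat press and slide its drawer home

## Task

Lay the white oblong tile flat in the middle of the press's pad, square with the pad. Then push the drawer in by its handle: work it out of its stiff catch, and ease it in until it rests against the rubber buffer under the head, without ramming the buffer or shaking the tile out of place. Let go, and leave the mugs, the stack of coasters and the tape where they are.

Things in the scene. Friction and masses are not known exactly. Their poses are not given: they have to be found in the camera images.
- tile_centre (a point): Centre (half-way up) of the loose white ceramic tile, 80 mm long (its x axis) x 55 mm wide (its y axis) x 7 mm thick, 65 g, lying flat on the table to the robot's right. Its z axis points up.
- pad (a point): Centre of the top face of the black rubber pad on the drawer, 98 mm above the table. The pad is 130 x 130 mm, on a 140 x 140 mm aluminium platen. The axes are those of the press. It moves with the drawer.
- handle (a point): Middle of the drawer's handle: a round black bar, 16 mm thick, 146 mm long along the press's y axis, its axis 110 mm above the table and 150 mm from the pad's centre towards the press's -x. Two 10 mm rods, 50 mm either side of its middle, carry it. At its middle it is free above, below down to the rails (64 mm above the table) and for 65 mm on its inner side. Moves with the drawer.
- drawer: Sliding drawer (platen, pad, handle; about 0.9 kg), fully out at the start; moves along the press's +x only. Origin at table height below the pad's centre, axes of the press. A ball catch holds it out: it takes 8 to 20 N over the first 5 mm, then gives way and runs ahead by itself a few mm; it is clear after 20 mm. Then it runs with 2 to 3.5 N of friction and stays where left.
- press: The heat press, fixed. Origin at table height below the upper platen's centre; x along the drawer's travel, pointing inwards, z up. With the drawer fully out the pad's centre is at x = -170 mm. The head (cream housing 140 to 250 mm above the table, lever up to 320 mm) covers x = -85 to 170 mm, y = -110 to 110 mm. Fixed rails reach out to x = -255 mm, 64 mm high.
- upper_platen (a point): Centre of the upper platen's lower face, 140 mm above the table, fixed to the press. Hidden below it, behind the drawer, is the rubber buffer that ends the drawer's travel. Its screw setting is not known: the drawer meets it after 152 to 182 mm of travel from fully out. The buffer yields about 1 mm for each 6 N and may bear at most 20 N.
- mug_a: White mug, loose, 82 mm in diameter, 95 mm tall; origin under its centre. To be left alone.
- mug_b: A second mug like it. To be left alone.
- coasters: Loose stack of square white coasters, 97 mm square, 25 mm high; origin under its centre. To be left alone.
- tape: Loose roll of tape lying flat, 80 mm in diameter, 20 mm high; origin under its centre. To be left alone.
Not all that is in view belongs to the job. Of the things that look like the part that bears tile_centre, the middle-sized one is meant.

How it is judged:
By the outcome, as a careful person would: the job done as asked, in the order asked, and still so for the second after the job is handed in, with the robot touching nothing.
It also fails if it takes over 61 s, if anything falls off the work surface, if the arm or the gripper's body presses on something with over 40 N, if the wrist force passes 120 N, or if a joint passes its speed limit or range.

## Robot

A 6-joint arm with a two-finger parallel gripper is mounted at the origin on the work surface. World frame = base frame: x ahead of the robot, y to its left, z up, the work surface at z = 0. Lengths are in m, angles in rad, forces in N, time in s.
With the tool pointing down it reaches from about 0.375 to 0.9 m from the base axis. Payload 3.1 kg.
Tool frame: the origin (TCP) lies between the finger pads; the fingertips stand 17 mm ahead of it and the grasp point (between the pads) lies 2 mm behind it; z points along the fingers, y is the direction in which the jaws open and shut (so a half turn about z gives the same grasp; the last joint's range is limited). The gripper opens to 85 mm and grips with 20 to 120 N. Pads are 22 mm wide; open, the fingers measure 114 mm over their backs; the gripper's body (76 mm by 85 mm) begins 54 mm behind the grasp point. The pads swing forward as they close: fully open they stand 13 mm farther back than shut.
Start: joints at [0.984, 0.527, 1.433, -0, 1.181, -0.178], TCP at [0.248, 0.573, 0.248] pointing down, gripper open.
Joint ranges: [-3.08, 3.08], [-0.75, 2.2], [0.22, 2.44], [-1.43, 4.57], [0, 2.65], [-2.85, 2.85]. Speed limits (rad/s): [2.79, 2.79, 3.14, 3.14, 3.14, 3.14].

## Interface

Orientations are given as a unit quaternion [w, x, y, z].
In Python, from cell import ctrl gives the robot as it stands. The module is installed in compiled form; this text tells all that it offers.
- The arm moves only by the tool drive_tool, never from a script. Its argument "motion" is a list of rows, each a list of 3 entries, a list of its own where there are three numbers: the shift along the tool's x, y, z in cm, then the turn about the tool's z in rad, then the closure, from -1 (fully open) to 1 (shut). A call has exactly 8 rows; each row shifts and turns the commanded pose from where the row before left it, along the tool's axes as they then stand; what a row does not reach is not made up. A row lasts 1/10 s, in which the tool goes at most 50 mm and 8.59 degrees, less where a joint would pass 70% of its speed; a pose out of reach is approached as far as the arm can. A call with a gripper value outside its range is refused whole. The fingers move at their own pace and stop on an object; the grip force is fixed at half the most. Time passes only in rows, so rows that do not move let the fingers close, or fill a call up. It gives the time, the measured TCP pose, the force and the opening at its end, in the units of the state.
- ctrl.get_state(): the state, without advancing time (a new reading comes with each control period).
- ctrl.get_image(name): name is "side" or "top"; returns (picture, depth): 400x640x3 uint8, red, green, blue; 400x640 float32, m along the optical axis (not along the pixel's ray), 0 where there is no reading.
- ctrl.camera_info(name): a dict with "vertical_fov" (degrees; the focal length in pixels is half the picture's height over the tangent of half this angle, whatever the lens; pixels are square), "cx", "cy" (the principal point, pixels), "dist" ([k1, k2, p1, p2, k3] as OpenCV has them; the pictures are not rectified), "R" (3x3) and "t" (3): a world point X has camera coordinates R X + t. Camera axes: x right, y down, z forward; pixel columns grow to the right and rows downward; lengths in m; the calibration is good to about 2 mm. A picture is of the moment at which its call begins. camera_info takes no time and is no camera call.
- ctrl.job_done(): hands the job in, once; it reports no verdict.
Trained networks look in the newest picture that a camera, given by its name, has taken for a name from the list of things; names that differ only in an ending like _2 or _b are one class to them, and where a whole thing is asked for, a point or a joint stands for the part that bears it (a point fixed in the world has none). Each returns a list of dicts, best first, with "p" (0 to 1); they miss things now and then, are a little off and sometimes report something else, mostly with a low value. They report only what shows in the picture. A call takes as long as a camera call. They do not tell look-alikes from the thing itself.
- ctrl.recognise(query, camera): "at" ([row, column] in pixels, amid what is visible of it).
- ctrl.landmark_of(query, camera): "at" ([row, column] in pixels: a listed point, or the origin of a listed thing).
The state is a dict: "t": time; "joint_pos": joint angles; "joint_vel": joint speeds; "joint_efforts": joint torques, N m; "tcp_pos": TCP position; "eef_rot": TCP orientation; "ft_force": force on the tool from outside, world axes, zero at the start; "wrist_torque": the same for the moment, N m; "width": finger opening in m.
Only numpy, scipy, OpenCV 4.12 (cv2) and the standard library are available. Lean on these libraries where they do the work, as an engineer would, in place of code of your own. Each camera call takes 0.05 s, during which the arm holds its last target.

## Working session

There is one attempt and no reset: what is moved stays moved. The work goes in short steps, Python scripts to look and compute and a tool call to move; the robot and the scene stay as the last step left them, time stands still between calls to the robot, and variables do not carry over. Pictures are saved under pics/ and viewed, and the job is handed in when it is done.

Besides the shell and the picture viewer there is one more tool, called as name([rows], argument=value, ...), one row to a line, values as JSON. drive_tool: Moves the arm, as the interface text tells. Its arguments: {"type":"object","properties":{"motion":{"type":"array","items":{"type":"array"}}},"required":["motion"]}

```bash
mkdir -p pics; cat > h.py <<'E'
import numpy as np, cv2
from cell import ctrl
def K(n):
    i=ctrl.camera_info(n); f=200/np.tan(np.radians(i["vertical_fov"])/2)
    return np.array([[f,0,i["cx"]],[0,f,i["cy"]],[0,0,1]]),np.array(i["dist"],float),np.array(i["R"]),np.array(i["t"])
def ray(n,r,c):
    k,d,R,t=K(n); p=cv2.undistortPoints(np.array([[[c,r]]],float),k,d)[0,0]
    return -R.T@t, R.T@np.array([p[0],p[1],1])
def atz(n,r,c,z):
    o,v=ray(n,r,c); return o+v*(z-o[2])/v[2]
def dep(n,r,c,D):
    o,v=ray(n,r,c); return o+v*D[int(round(r)),int(round(c))]
def proj(n,X):
    k,d,R,t=K(n); return cv2.projectPoints(np.atleast_2d(np.array(X,float)),cv2.Rodrigues(R)[0],t,k,d)[0][:,0,::-1]
def snap(n,name):
    im,D=ctrl.get_image(n); cv2.imwrite(f"pics/{name}.png",im[:,:,::-1]); np.save(f"pics/{name}_d.npy",D); np.save(f"pics/{name}_i.npy",im); return im,D
def tri(a,b):
    (o1,v1),(o2,v2)=a,b
    A=np.stack([v1,-v2],1); s=np.linalg.lstsq(A,o2-o1,rcond=None)[0]
    p,q=o1+s[0]*v1,o2+s[1]*v2; return (p+q)/2,np.linalg.norm(p-q)
E
python3 - <<'E'
from h import *
np.set_printoptions(precision=4,suppress=True)
for n in("top","side"):
    snap(n,n+"0"); print(ctrl.camera_info(n))
    for q in("tile_centre","pad","handle","upper_platen","drawer","press"):
        print(n,q,[(np.round(x["at"],1).tolist(),round(x["p"],2)) for x in ctrl.landmark_of(q,n)][:4])
s=ctrl.get_state();print(s)
E
```

```text
{'vertical_fov': 50.194210155631964, 'cx': 321.44303699277987, 'cy': 199.94081833604304, 'dist': array([-0.0953,  0.    ,  0.    ,  0.    ,  0.    ]), 'R': array([[ 0.0145, -0.9998, -0.0141],
       [-0.991 , -0.0125, -0.1332],
       [ 0.133 ,  0.0159, -0.991 ]]), 't': array([-0.0499,  0.584 ,  1.1216])}
top tile_centre [([201.2, 409.2], 0.96), ([212.7, 357.5], 0.67), ([196.3, 443.9], 0.63)]
top pad []
top handle [([182.8, 314.9], 0.95)]
top upper_platen []
top drawer [([187.7, 265.7], 0.92)]
top press [([196.3, 202.1], 0.61)]
{'vertical_fov': 45.42462813647667, 'cx': 319.2451237971559, 'cy': 198.12542963936312, 'dist': array([0.0369, 0.    , 0.    , 0.    , 0.    ]), 'R': array([[ 0.999 , -0.0412, -0.0186],
       [-0.0421, -0.695 , -0.7177],
       [ 0.0166,  0.7178, -0.6961]]), 't': array([-0.5696,  0.0577,  1.5246])}
side tile_centre [([242.8, 311.0], 0.73), ([283.6, 326.7], 0.67), ([313.8, 336.5], 0.62)]
side pad [([159.3, 328.5], 0.78), ([180.6, 330.1], 0.24), ([282.3, 328.6], 0.22)]
side handle [([187.6, 337.2], 0.56), ([358.4, 297.2], 0.48)]
side upper_platen [([119.4, 322.6], 0.73)]
side drawer [([181.3, 327.3], 0.62)]
side press [([154.1, 323.6], 0.57)]
{'t': 0.7, 'joint_pos': array([ 0.9835,  0.5274,  1.4327,  0.    ,  1.1814, -0.1785]), 'joint_vel': array([ 0.0013, -0.0008,  0.    , -0.0004, -0.0007, -0.0015]), 'joint_efforts': array([ -0.0007, -44.2176, -17.8382,  -0.0002,   0.0007,   0.    ]), 'tcp_pos': array([0.2484, 0.5735, 0.2484]), 'eef_rot': array([0.    , 0.203 , 0.9792, 0.    ]), 'ft_force': array([-1.3214,  0.3281,  0.1506]), 'wrist_torque': array([-0.0069, -0.0297, -0.0224]), 'width': 0.08520834355790577}
```

View pics/top0.png

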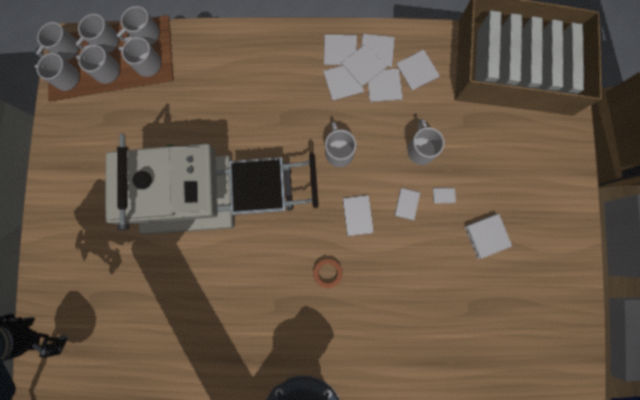

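View pics/side0.png

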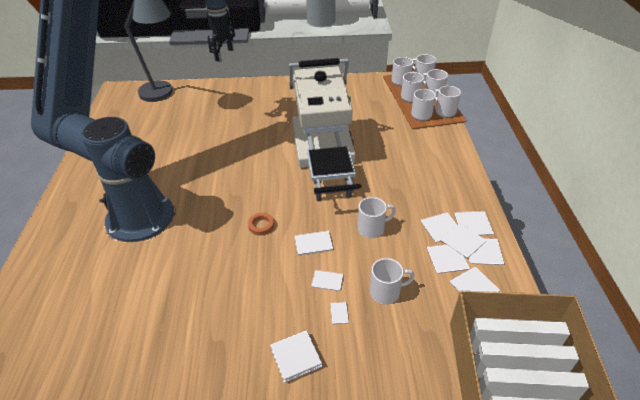

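Top: three tiles at about (215,358), (204,408), (195,444); the press sits with its drawer to the right (pad ~(186,257), handle bar ~(180,314)). Side: tiles at (243,313), (281,327), (313,339). Now I'll measure outlines in both views.

```bash
cat > m.py <<'E'
from h import *
np.set_printoptions(precision=4,suppress=True)
def blob(n,im,seed,thr,invert=False,box=None):
    g=im.min(2) if not invert else 255-im.max(2)
    g=g.astype(np.uint8); s=3
    gg=cv2.resize(g,None,fx=s,fy=s,interpolation=cv2.INTER_CUBIC)
    m=(gg>thr).astype(np.uint8)
    if box is not None:
        b=np.zeros_like(m); b[box[0]*s:box[1]*s,box[2]*s:box[3]*s]=1; m*=b
    N,l,st,ce=cv2.connectedComponentsWithStats(m,connectivity=4)
    k=l[int(seed[0]*s),int(seed[1]*s)]
    if k==0: return None
    c=max(cv2.findContours((l==k).astype(np.uint8),cv2.RETR_EXTERNAL,cv2.CHAIN_APPROX_NONE)[0],key=len)
    return (c[:,0,:].astype(float)+.5)/s-.5   # col,row
def rect(n,c,z):
    P=np.array([atz(n,r,cc,z)[:2] for cc,r in c],np.float32)
    (cx,cy),(w,h),a=cv2.minAreaRect(P)
    if w<h: w,h,a=h,w,a+90
    return (cx,cy),(w,h),(a+90)%180-90
if __name__=="__main__":
    for n,seeds in(("top",[(215,358),(204,408),(195,444)]),("side",[(243,313),(281,327),(313,339)])):
        im=np.load(f"pics/{n}0_i.npy"); D=np.load(f"pics/{n}0_d.npy")
        for s in seeds:
            thr=130
            print(n,s,im[s[0],s[1]],dep(n,*s,D)*1000,end=' ')
            for thr in (115,130,145):
                c=blob(n,im,s,thr)
                if c is not None: print(thr,[np.round(np.array(v)*(1000 if i<2 else 1),1).tolist() for i,v in enumerate(rect(n,c,.007))],end=' ')
            print()
    im=np.load("pics/top0_i.npy"); cv2.imwrite("pics/c1.png",cv2.resize(im[120:250,90:340,::-1],None,fx=3,fy=3,interpolation=cv2.INTER_CUBIC))
    im=np.load("pics/side0_i.npy"); cv2.imwrite("pics/c2.png",cv2.resize(im[50:210,250:400,::-1],None,fx=3.5,fy=3.5,interpolation=cv2.INTER_CUBIC))
E
python3 m.py
```

```text
top (215, 358) [165 161 164] [ 547.6269 -143.4315   10.5184] 115 [[547.5, -143.3], [107.1, 74.2], 7.6] 130 [[547.4, -143.2], [104.2, 71.6], 7.4] 145 [[547.5, -143.1], [101.6, 69.2], 7.4] 
top (204, 408) [159 158 161] [ 580.2114 -282.8778    9.3882] 115 [[581.3, -281.3], [81.2, 56.4], -13.5] 130 [[581.4, -281.2], [78.9, 53.7], -12.8] 145 [[581.4, -281.0], [75.2, 50.6], -12.8] 
top (195, 444) [158 157 159] [ 607.6185 -386.126     4.4275] 115 [[606.3, -385.8], [62.5, 42.8], -88.1] 130 [[606.7, -385.7], [59.8, 40.8], -87.3] 145 [[606.3, -385.5], [56.3, 36.0], -89.2] 
side (243, 313) [232 230 231] [ 545.5613 -148.6336    6.3413] Traceback (most recent call last):
  File "m.py", line 28, in <module>
    if c is not None: print(thr,[np.round(np.array(v)*(1000 if i<2 else 1),1).tolist() for i,v in enumerate(rect(n,c,.007))],end=' ')
                                                                                                            ~~~~^^^^^^^^^^
  File "m.py", line 16, in rect
    P=np.array([atz(n,r,cc,z)[:2] for cc,r in c],np.float32)
                ~~~^^^^^^^^^^
  File "h.py", line 10, in atz
    o,v=ray(n,r,c); return o+v*(z-o[2])/v[2]
        ~~~^^^^^^^
  File "h.py", line 7, in ray
    k,d,R,t=K(n); p=cv2.undistortPoints(np.array([[[c,r]]],float),k,d)[0,0]
            ~^^^
  File "h.py", line 4, in K
    i=ctrl.camera_info(n); f=200/np.tan(np.radians(i["vertical_fov"])/2)
ValueError: time passes only in moves, steps and waits
```

```bash
sed -i 's/^def K(n):/import functools\n@functools.lru_cache(None)\ndef K(n):/' h.py; sed -i 's/(115,130,145)/((115,130) if n=="top" else (170,190,210))/' m.py
python3 m.py
```

```text
top (215, 358) [165 161 164] [ 547.6269 -143.4315   10.5184] 115 [[547.5, -143.3], [107.1, 74.2], 7.6] 130 [[547.4, -143.2], [104.2, 71.6], 7.4] 
top (204, 408) [159 158 161] [ 580.2114 -282.8778    9.3882] 115 [[581.3, -281.3], [81.2, 56.4], -13.5] 130 [[581.4, -281.2], [78.9, 53.7], -12.8] 
top (195, 444) [158 157 159] [ 607.6185 -386.126     4.4275] 115 [[606.3, -385.8], [62.5, 42.8], -88.1] 130 [[606.7, -385.7], [59.8, 40.8], -87.3] 
side (243, 313) [232 230 231] [ 545.5613 -148.6336    6.3413] 170 [[545.5, -144.1], [106.6, 75.2], 7.5] 190 [[545.6, -144.3], [105.4, 73.3], 7.5] 210 [[545.8, -144.5], [103.9, 71.1], 7.6] 
side (281, 327) [231 229 232] [ 579.9803 -285.8264    2.9312] 170 [[579.6, -284.4], [80.8, 58.2], -13.0] 190 [[579.6, -284.3], [79.7, 56.0], -13.0] 210 [[579.9, -284.3], [78.5, 53.7], -13.0] 
side (313, 339) [232 230 234] [ 605.8707 -389.9479    4.1461] 170 [[605.1, -389.4], [62.9, 43.4], -89.3] 190 [[605.1, -389.3], [61.6, 42.5], -89.3] 210 [[605.4, -389.3], [60.1, 41.0], -88.5]
```

View pics/c1.png

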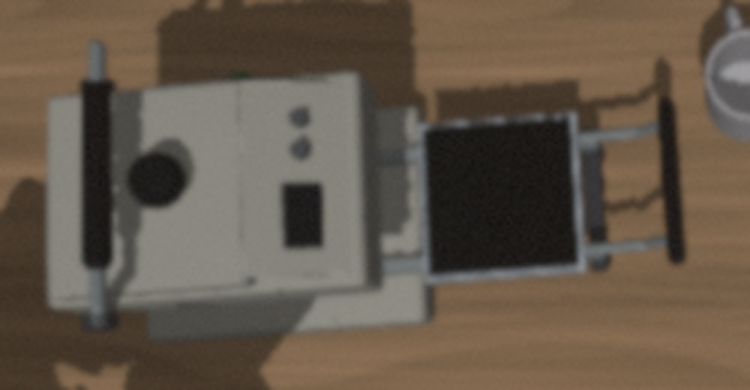

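View pics/c2.png

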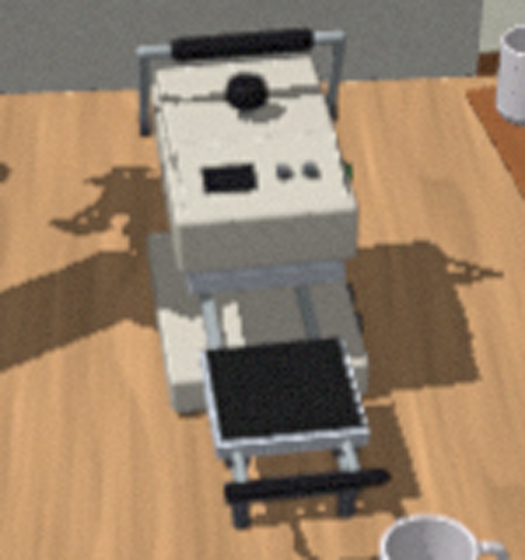

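```bash
cat > pad.py <<'E'
from m import *
import sys
def pad(tag,sd,z=.098,ths=(185,200,210)):
    for n in("top","side"):
        im=np.load(f"pics/{n}{tag}_i.npy")
        for th in ths:
            c=blob(n,im,sd[n],th,True)
            if c is not None:print("pad",n,th,[np.round(np.array(v)*(1000 if i<2 else 1),1).tolist() for i,v in enumerate(rect(n,c,z))])
if __name__=="__main__":
    pad("0",{"top":(186,257),"side":(161,330)})
    print("handle")
    pad("0",{"top":(182,313),"side":(189,337)},.11)
    im=np.load("pics/side0_i.npy")
    # pad corners triangulated
    q={}
    for n,sd in(("top",(186,257)),("side",(161,330))):
        im=np.load(f"pics/{n}0_i.npy"); c=blob(n,im,sd,200,True)
        h=cv2.convexHull(c.astype(np.float32)); e=.02
        while True:
            a=cv2.approxPolyDP(h,e*cv2.arcLength(h,True),True)[:,0]
            if len(a)<=4: break
            e+=.005
        q[n]=a; print(n,a.tolist())
    for cc,r in q["top"]:
        b=min((tri(ray("top",r,cc),ray("side",r2,c2)) for c2,r2 in q["side"]),key=lambda x:x[1])
        print(b[0]*1000,b[1]*1000)
    D=np.load("pics/side0_d.npy");print("depth pad side",dep("side",161,330,D)); D=np.load("pics/top0_d.npy");print("top",dep("top",186,257,D), "handle",dep("top",182,313,D))
E
python3 pad.py
```

```text
pad top 185 [[629.8, 117.4], [157.3, 150.2], 4.8]
pad top 200 [[615.2, 127.3], [127.4, 125.5], 4.8]
pad top 210 [[615.1, 127.0], [125.5, 123.8], 5.0]
pad side 185 [[612.6, 123.6], [133.4, 126.8], -84.8]
pad side 200 [[612.5, 122.7], [128.9, 125.2], -84.9]
pad side 210 [[612.4, 122.2], [127.1, 124.2], -84.8]
handle
pad top 185 [[629.6, -19.8], [146.8, 17.2], 4.8]
pad top 200 [[628.4, -20.6], [142.4, 13.2], 4.8]
pad top 210 [[628.4, -20.7], [138.9, 11.4], 4.8]
pad side 185 [[628.0, -39.0], [143.9, 56.4], 5.6]
pad side 200 [[628.1, -38.4], [142.2, 53.9], 6.8]
pad side 210 [[626.3, -27.2], [140.9, 25.6], 4.4]
top [[277.6666564941406, 159.3333282470703], [281.0, 206.3333282470703], [234.0, 210.0], [232.0, 164.0]]
side [[345.6666564941406, 147.0], [351.6666564941406, 171.0], [313.3333435058594, 174.0], [309.3333435058594, 150.0]]
[657.679   60.7576 198.4324] 3.25159704584201
[546.4656  49.562  200.9936] 0.3282711696085719
[547.0976 183.3861  95.3321] 1.5589925191383573
[669.5615 194.5329  93.0285] 1.0683970259204583
depth pad side [0.6119 0.1201 0.0965]
top [0.6107 0.1246 0.101 ] handle [ 0.6194 -0.0212  0.1204]
```

drive_tool([
  [[-3.5, -3.3, 0], 0, -1],
  [[-3.5, -3.3, 0], 0, -1],
  [[-3.5, -3.3, 0], 0, -1],
  [[-3.5, -3.3, 0], 0, -1],
  [[-3.5, -3.3, 0], 0, -1],
  [[-3.5, -3.3, 0], 0, -1],
  [[-3.5, -3.3, 0], 0, -1],
  [[-3.5, -3.3, 0], 0, -1],
])

```text
t: 1.5
tcp_pos: [0.401, 0.2182, 0.2487]
eef_rot: [0.001, 0.203, 0.979, 0.0]
ft_force: [0.2, 1.2, -0.7]
width: 0.0855
```

```bash
cat > go.py <<'E'
import sys
from h import *
# go.py x y z phi_deg : shift in tool axes (cm) and turn needed
def st(): return ctrl.get_state()
def phi(q):
    w,x,y,z=q; return np.degrees(np.arctan2(2*(x*y+w*z),1-2*(y*y+z*z)))%360
s=st(); p=np.array(s["tcp_pos"]); f=phi(s["eef_rot"]); 
print("t",round(s["t"],2),"tcp",np.round(p*1000,1),"phi",round(f,2),"F",np.round(s["ft_force"],1),"w",round(s["width"]*1000,1),"q",np.round(s["joint_pos"],2))
if len(sys.argv)>3:
    t=np.array(list(map(float,sys.argv[1:4])))/1000; d=t-p; a=np.radians(f)
    c,sn=np.cos(a),np.sin(a)
    print("shift cm",np.round([100*(c*d[0]+sn*d[1]),100*(sn*d[0]-c*d[1]),-100*d[2]],2))
    if len(sys.argv)>4:
        df=(float(sys.argv[4])-f+90)%180-90; print("turn",round(-np.radians(df),4))
E
python3 go.py 580.5 -282.8 120 167
```

```text
t 1.5 tcp [401.  218.2 248.7] phi 156.59 F [ 0.2  1.2 -0.7] w 85.5 q [ 0.25  0.3   1.84 -0.    1.   -0.91]
shift cm [-36.37 -38.85  12.87]
turn -0.1816
```

drive_tool([
  [[-3.1, -3.3, 0], 0, -1],
  [[-3.1, -3.3, 0], 0, -1],
  [[-3.1, -3.3, 0], 0, -1],
  [[-3.1, -3.3, 0], 0, -1],
  [[-3.1, -3.3, 0], 0, -1],
  [[-3.1, -3.3, 0], 0, -1],
  [[-3.1, -3.3, 0], 0, -1],
  [[-3.1, -3.3, 0], 0, -1],
])

```text
t: 2.3
tcp_pos: [0.5235, -0.1229, 0.2486]
eef_rot: [0.0, 0.203, 0.979, 0.0]
ft_force: [1.0, -0.2, -0.0]
width: 0.0855
```

drive_tool([
  [[-2.9, -3.1, 1.5], 0, -1],
  [[-2.9, -3.1, 1.5], 0, -1],
  [[-2.9, -3.1, 1.5], 0, -1],
  [[-2.8, -3.1, 1.5], 0, -1],
  [[0, 0, 2], -0.1, 0],
  [[0, 0, 2], -0.08, 0],
  [[0, 0, 0], 0, 0],
  [[0, 0, 0], 0, 0],
])

```text
t: 3.1
tcp_pos: [0.5792, -0.2803, 0.1482]
eef_rot: [-0.0, 0.115, 0.993, 0.0]
ft_force: [-0.3, -0.3, 0.5]
width: 0.0427
```

```bash
python3 go.py 580.5 -282.8 120 167; python3 -c "
from h import *
for n in('top','side'):
    im,D=snap(n,n+'1'); print(proj(n,[[.5805,-.2828,.0035]]), proj(n,[ctrl.get_state()['tcp_pos']]))
    r,c=proj(n,[[.5805,-.2828,.06]])[0].astype(int)
    cv2.imwrite(f'pics/z{n}1.png',cv2.resize(im[max(r-60,0):r+60,c-80:c+80,::-1],None,fx=4,fy=4,interpolation=cv2.INTER_CUBIC))
"
```

```text
t 3.1 tcp [ 579.2 -280.3  148.2] phi 166.8 F [-0.3 -0.3  0.5] w 42.7 q [-0.62  0.67  1.47  0.    1.   -1.96]
shift cm [-0.19 -0.22  2.82]
turn -0.0035
[[204.15771686 407.57956805]] [[197.13892147 417.59766897]]
[[279.97443494 327.12754982]] [[245.1651597  326.48547229]]
```

View pics/ztop1.png

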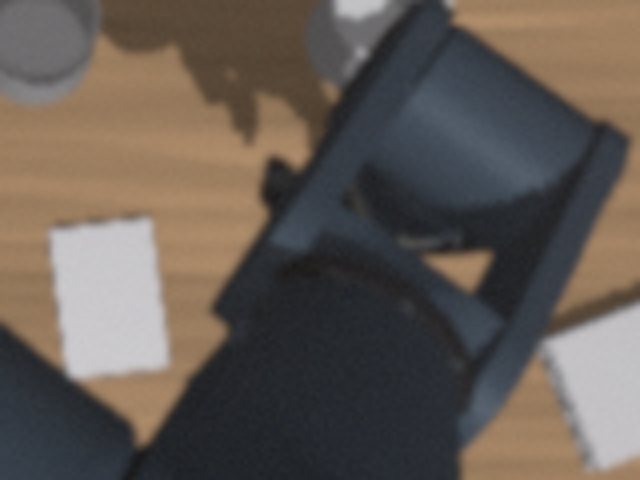

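View pics/zside1.png

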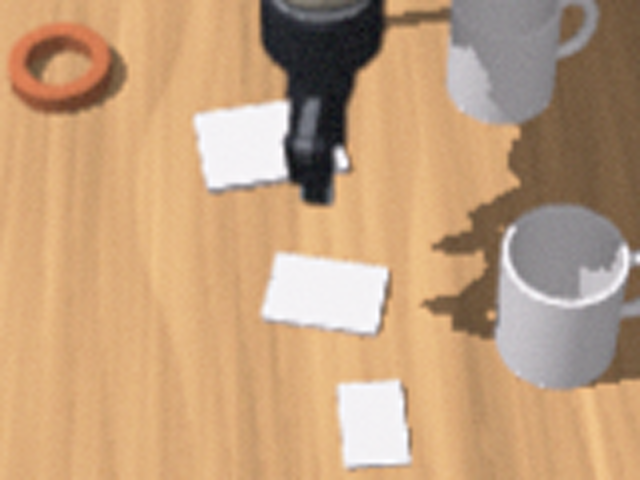

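```bash
python3 -c "
from h import *
D=np.load('pics/top0_d.npy')
for q in('mug_a','mug_b'):pass
print(atz('top',146,427,.09),atz('top',150,340,.09),atz('side',283,386,.05),atz('side',217,372,.05))
# tallness of wrist parts near tcp
D=np.load('pics/top1_d.npy');im=np.load('pics/top1_i.npy')
pts=[]
for r in range(120,260,4):
  for c in range(360,500,4):
    if D[r,c]>0:
      p=dep('top',r,c,D)
      if im[r,c].max()<100 and p[2]>.15: pts.append(p)
pts=np.array(pts); print(len(pts)); 
for lo in np.arange(.15,.6,.05):
  s=pts[(pts[:,2]>=lo)&(pts[:,2]<lo+.05)]
  if len(s): print(lo, s.min(0),s.max(0))
"
```

```text
[ 0.72559736 -0.32065877  0.09      ] [ 0.71140047 -0.08990244  0.09      ] [ 0.73342461 -0.33477507  0.05      ] [ 0.72569457 -0.09394221  0.05      ]
497
0.15 [ 0.55733006 -0.33247251  0.18384856] [ 0.55898023 -0.32662666  0.19764269]
0.2 [ 0.56183544 -0.33171146  0.22356303] [ 0.59912805 -0.21386345  0.23543289]
0.25 [ 0.54721731 -0.2937574   0.27489231] [ 0.54721731 -0.2937574   0.27489231]
0.30000000000000004 [ 0.54686898 -0.28539406  0.32772578] [ 0.5786103  -0.24467686  0.34422265]
0.3500000000000001 [ 0.54738319 -0.27145979  0.36018219] [ 0.57112896 -0.242941    0.39415918]
0.40000000000000013 [ 0.51223735 -0.33487557  0.41171803] [ 0.63341971 -0.20871514  0.44990064]
0.45000000000000007 [ 0.49836265 -0.33259951  0.4504931 ] [ 0.63015138 -0.15185365  0.49913547]
0.5000000000000001 [ 0.44645952 -0.29451385  0.50008474] [ 0.57787666 -0.15469195  0.54945721]
0.5500000000000002 [ 0.444884   -0.23460253  0.55067294] [ 0.50543498 -0.1492815   0.59781313]
```

drive_tool([
  [[-0.1, -0.2, 1.8], 0, -0.5],
  [[-0.1, 0, 2.0], 0, -0.5],
  [[0, 0, 2.0], 0, -0.5],
  [[0, 0, 2.0], 0, -0.5],
  [[0, 0, 2.0], 0, -0.5],
  [[0, 0, 2.0], 0, -0.5],
  [[0, 0, 0.4], 0, -0.5],
  [[0, 0, 0], 0, -0.5],
])

```text
t: 4.0
tcp_pos: [0.5811, -0.2827, 0.0268]
eef_rot: [0.0, 0.114, 0.993, -0.0]
ft_force: [-0.1, -0.3, 0.3]
width: 0.0643
```

```bash
python3 go.py 580.5 -282.8 20 167; python3 -c "
from h import *
for n in('side',):
    im,D=snap(n,n+'2'); print(proj(n,[[.5805,-.2828,.0035]]), proj(n,[ctrl.get_state()['tcp_pos']]))
    r,c=proj(n,[[.5805,-.2828,.02]])[0].astype(int)
    cv2.imwrite(f'pics/z{n}2.png',cv2.resize(im[max(r-40,0):r+40,c-50:c+50,::-1],None,fx=7,fy=7,interpolation=cv2.INTER_CUBIC))
"
```

```text
t 4.0 tcp [ 581.1 -282.7   26.8] phi 166.89 F [-0.1 -0.3  0.3] w 64.3 q [-0.63  0.85  1.51 -0.    0.79 -1.97]
shift cm [ 0.06 -0.02  0.68]
turn -0.0019
[[279.97443494 327.12754982]] [[274.7961339  327.44572482]]
```

View pics/zside2.png

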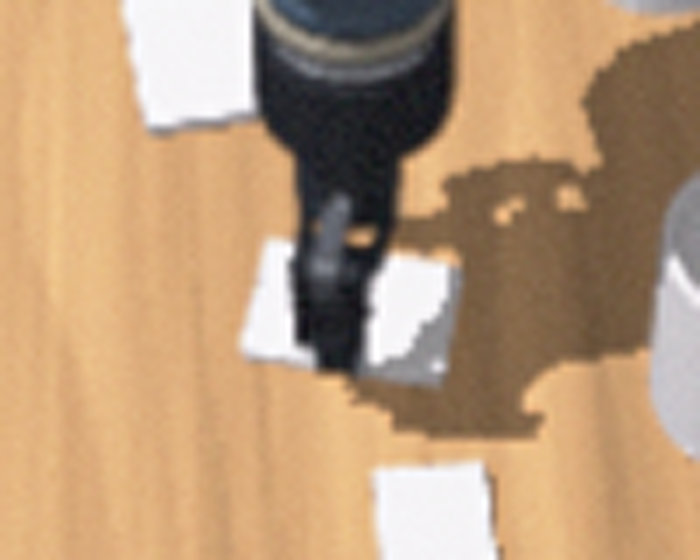

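drive_tool([
  [[0, 0, 0.4], 0, -0.5],
  [[0, 0, 0.3], 0, -0.5],
  [[0, 0, 0.2], 0, -0.5],
  [[0, 0, 0.1], 0, -0.5],
  [[0, 0, 0.1], 0, -0.5],
  [[0, 0, 0], 0, -0.5],
  [[0, 0, 0], 0, -0.5],
  [[0, 0, 0], 0, -0.5],
])

```text
t: 4.85
tcp_pos: [0.5808, -0.2828, 0.0153]
eef_rot: [0.0, 0.114, 0.993, -0.0]
ft_force: [0.2, -0.5, -1.0]
width: 0.064
```

```bash
python3 go.py 580.5 -282.8 14 167; python3 -c "
from h import *
for n in('side',):
    im,D=snap(n,n+'3')
    r,c=proj(n,[[.5805,-.2828,.02]])[0].astype(int)
    cv2.imwrite(f'pics/z{n}3.png',cv2.resize(im[max(r-40,0):r+40,c-50:c+50,::-1],None,fx=7,fy=7,interpolation=cv2.INTER_CUBIC))
"
```

```text
t 4.85 tcp [ 580.8 -282.8   15.3] phi 166.89 F [ 0.2 -0.5 -1. ] w 64.0 q [-0.63  0.86  1.51  0.    0.77 -1.97]
shift cm [ 0.03 -0.01  0.13]
turn -0.0019
```

View pics/zside3.png

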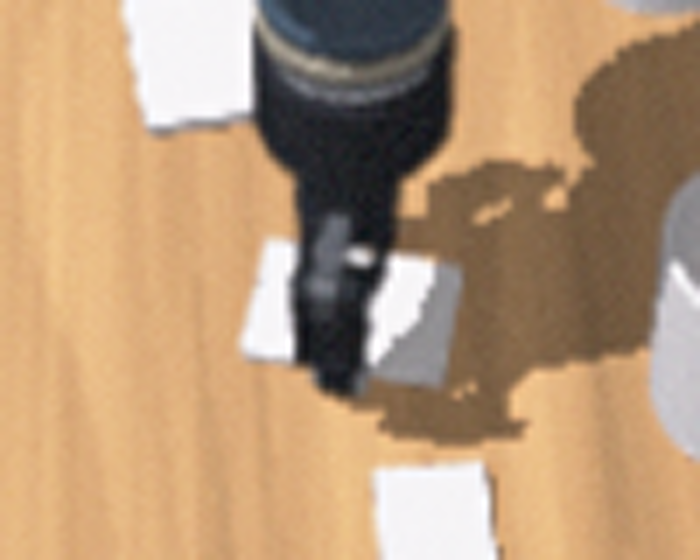

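drive_tool([
  [[0, 0, 0.1], 0, -0.5],
  [[0, 0, 0.1], 0, -0.5],
  [[0, 0, 0], 0, -0.5],
  [[0, 0, 0], 0, -0.5],
  [[0, 0, 0], 0, -0.5],
  [[0, 0, 0], 0, -0.5],
  [[0, 0, 0], 0, -0.5],
  [[0, 0, 0], 0, -0.5],
])

```text
t: 5.7
tcp_pos: [0.5807, -0.2828, 0.0133]
eef_rot: [-0.0, 0.114, 0.993, -0.0]
ft_force: [-0.5, -0.5, -0.3]
width: 0.0638
```

```bash
python3 go.py 580.5 -282.8 12 167
```

```text
t 5.7 tcp [ 580.7 -282.8   13.3] phi 166.89 F [-0.5 -0.5 -0.3] w 63.8 q [-0.63  0.87  1.51 -0.    0.76 -1.97]
shift cm [ 0.02 -0.01  0.13]
turn -0.0019
```

drive_tool([
  [[0, 0, 0.1], 0, -0.5],
  [[0, 0, 0.05], 0, -0.5],
  [[0, 0, 0], 0, -0.3],
  [[0, 0, 0], 0, -0.2],
  [[0, 0, 0], 0, 0],
  [[0, 0, 0], 0, 0.3],
  [[0, 0, 0], 0, 0.3],
  [[0, 0, 0], 0, 0.3],
])

```text
t: 6.5
tcp_pos: [0.5814, -0.2831, 0.0136]
eef_rot: [0.001, 0.114, 0.993, -0.0]
ft_force: [-0.9, 0.8, 9.2]
width: 0.0528
```

```bash
python3 go.py 580.5 -282.8 12 167; python3 -c "
from h import *
for n in('side',):
    im,D=snap(n,n+'4')
    r,c=proj(n,[[.5805,-.2828,.02]])[0].astype(int)
    cv2.imwrite(f'pics/z{n}4.png',cv2.resize(im[max(r-40,0):r+40,c-50:c+50,::-1],None,fx=7,fy=7,interpolation=cv2.INTER_CUBIC))
"
```

```text
t 6.5 tcp [ 581.4 -283.1   13.6] phi 166.89 F [-0.9  0.8  9.2] w 52.8 q [-0.63  0.87  1.51  0.    0.76 -1.97]
shift cm [0.1  0.01 0.16]
turn -0.0019
```

View pics/zside4.png

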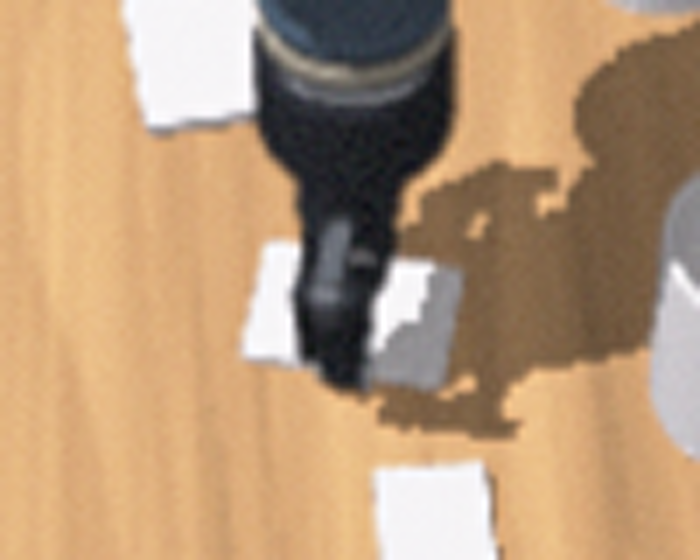

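drive_tool([
  [[0, 0, -0.1], 0, -0.4],
  [[0, 0, -0.2], 0, -0.4],
  [[0, 0, 0], 0, -0.4],
  [[0, 0, 0], 0, -0.2],
  [[0, 0, 0], 0, 0.2],
  [[0, 0, 0], 0, 0.4],
  [[0, 0, 0], 0, 0.4],
  [[0, 0, 0], 0, 0.4],
])

```text
t: 7.35
tcp_pos: [0.5808, -0.2828, 0.0153]
eef_rot: [0.0, 0.114, 0.993, -0.0]
ft_force: [-1.0, 0.4, 5.3]
width: 0.0523
```

```bash
python3 go.py 580.5 -282.8 12 167
```

```text
t 7.35 tcp [ 580.8 -282.8   15.3] phi 166.89 F [-1.   0.4  5.3] w 52.3 q [-0.63  0.86  1.51 -0.    0.77 -1.97]
shift cm [ 0.03 -0.    0.33]
turn -0.0018
```

drive_tool([
  [[0, 0, -0.3], 0, 1],
  [[0, 0, -0.5], 0, 1],
  [[0, 0, -1], 0, 1],
  [[0, 0, -2], 0, 1],
  [[0, 0, -3], 0, 1],
  [[0, 0, -3], 0, 1],
  [[0, 0, -3], 0, 1],
  [[0, 0, -1], 0, 1],
])

```text
t: 8.15
tcp_pos: [0.5825, -0.284, 0.1568]
eef_rot: [0.003, 0.114, 0.993, -0.002]
ft_force: [-0.3, -0.6, -0.8]
width: 0.0527
```

```bash
python3 go.py 580.5 -282.8 12 167; python3 -c "
from h import *
s=ctrl.get_state()['tcp_pos']
for n in('side','top'):
    im,D=snap(n,n+'5')
    r,c=proj(n,[s])[0].astype(int)
    cv2.imwrite(f'pics/z{n}5.png',cv2.resize(im[max(r-50,0):r+60,c-55:c+55,::-1],None,fx=5,fy=5,interpolation=cv2.INTER_CUBIC))
"
```

```text
t 8.15 tcp [ 582.5 -284.   156.8] phi 166.9 F [-0.3 -0.6 -0.8] w 52.7 q [-0.63  0.66  1.46  0.    1.02 -1.97]
shift cm [ 0.22  0.07 14.48]
turn -0.0018
```

View pics/zside5.png

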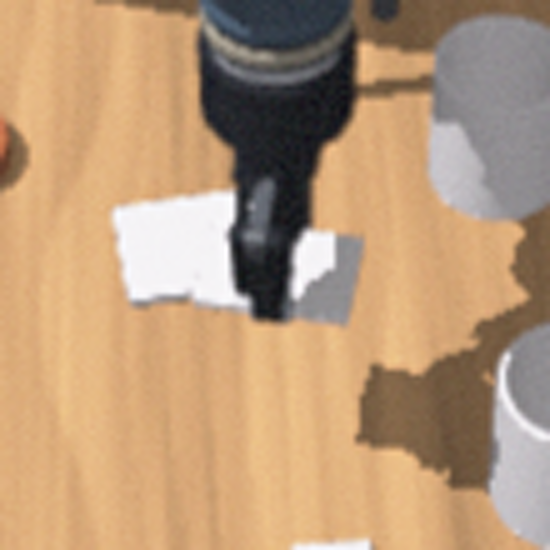

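View pics/ztop5.png

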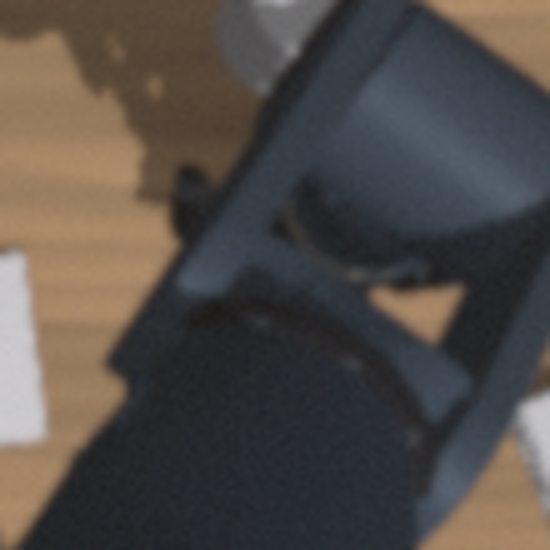

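drive_tool([
  [[0, 0, -0.8], -0.08, 1],
  [[0, 0, -0.8], -0.08, 1],
  [[0, 0, -0.8], -0.08, 1],
  [[0, 0, -0.6], -0.074, 1],
  [[-0.4, 2.5, 0], 0, 1],
  [[-0.7, 4, 0], 0, 1],
  [[-0.7, 4, 0], 0, 1],
  [[-0.7, 4, 0], 0, 1],
])

```text
t: 9.05
tcp_pos: [0.592, -0.1345, 0.1805]
eef_rot: [-0.002, -0.042, 0.999, 0.001]
ft_force: [1.7, 0.2, -1.4]
width: 0.0526
```

drive_tool([
  [[-0.7, 4, 0], 0, 1],
  [[-0.7, 4, 0], 0, 1],
  [[-0.7, 4, 0], 0, 1],
  [[-0.7, 4, 0], 0, 1],
  [[-0.7, 4, 0], 0, 1],
  [[-0.5, 3, 0], 0, 1],
  [[-0.4, 1.5, 0], 0, 1],
  [[0, 0, 0], 0, 1],
])

```text
t: 9.85
tcp_pos: [0.6157, 0.1133, 0.1813]
eef_rot: [-0.001, -0.044, 0.999, 0.0]
ft_force: [0.2, -0.1, -0.6]
width: 0.0527
```

```bash
python3 go.py 613.8 125 125 184.9
```

```text
t 9.85 tcp [615.7 113.3 181.3] phi 185.05 F [ 0.2 -0.1 -0.6] w 52.7 q [ 0.    0.61  1.49 -0.    1.05 -1.66]
shift cm [0.08 1.18 5.63]
turn 0.0027
```

drive_tool([
  [[0.1, 0.6, 0.5], 0, 1],
  [[0, 0.6, 1], 0, 1],
  [[0, 0, 1], 0, 1],
  [[0, 0, 1], 0, 1],
  [[0, 0, 1], 0, 1],
  [[0, 0, 0.9], 0, 1],
  [[0, 0, 0], 0, 1],
  [[0, 0, 0], 0, 1],
])

```text
t: 10.65
tcp_pos: [0.6143, 0.1234, 0.1285]
eef_rot: [-0.0, -0.043, 0.999, -0.0]
ft_force: [-0.2, -0.2, -0.8]
width: 0.0526
```

```bash
python3 go.py 613.8 125 113.5 184.9; python3 -c "
from h import *
s=ctrl.get_state()['tcp_pos']
for n in('side','top'):
    im,D=snap(n,n+'6')
    r,c=proj(n,[s])[0].astype(int)
    cv2.imwrite(f'pics/z{n}6.png',cv2.resize(im[max(r-45,0):r+45,c-50:c+50,::-1],None,fx=6,fy=6,interpolation=cv2.INTER_CUBIC)); print(r,c)
"
```

```text
t 10.65 tcp [614.3 123.4 128.5] phi 184.87 F [-0.2 -0.2 -0.8] w 52.6 q [ 0.02  0.68  1.53 -0.    0.94 -1.64]
shift cm [0.03 0.16 1.5 ]
turn -0.0005
152 330
182 255
```

View pics/zside6.png

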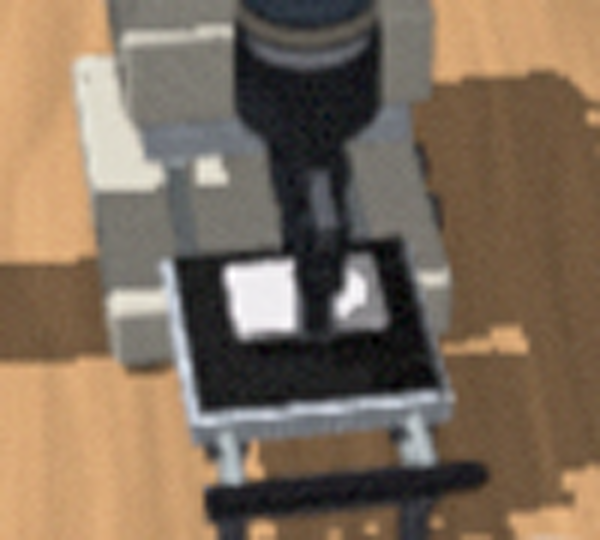

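View pics/ztop6.png

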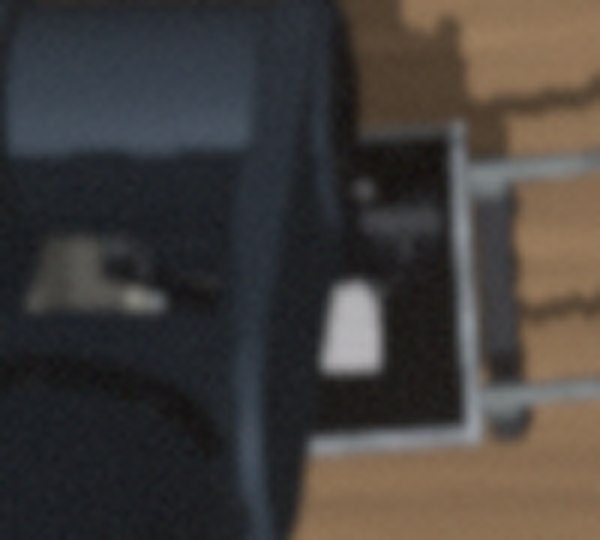

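```bash
python3 -c "
from h import *
np.set_printoptions(precision=1,suppress=True)
f=lambda x,y:(107+y/6-.4,280+x/6-.4)
P=np.array([.6138,.125]);ux=np.array([-.0854,.9963]);uy=np.array([-.9963,-.0854])
for n,pts,z in(('tile',[(226,268),(378,258),(240,338),(388,330)],.120),('pad',[(172,262),(402,240),(200,412),(437,392)],.098)):
  Q=np.array([atz('side',*f(*p),z)[:2] for p in pts]); print(n,Q*1000, Q.mean(0)*1000, Q[:2].mean(0)*1000)
"
python3 - <<'E'
import sys; sys.path.insert(0,'.')
import os; os.chdir('.')
from pad import *
im=np.load('pics/side6_i.npy')
cv2.imwrite('pics/zz.png',cv2.resize(im[140:185,300:360,::-1],None,fx=12,fy=12,interpolation=cv2.INTER_NEAREST))
E
```

```text
tile [[571.9 143.7]
 [654.7 147. ]
 [577.   84.4]
 [655.3  85.9]] [614.7 115.3] [613.3 145.4]
pad [[542.7 178.6]
 [671.7 189.9]
 [554.3  51.8]
 [679.5  59.9]] [612.1 120.1] [607.2 184.3]
```

View pics/zz.png

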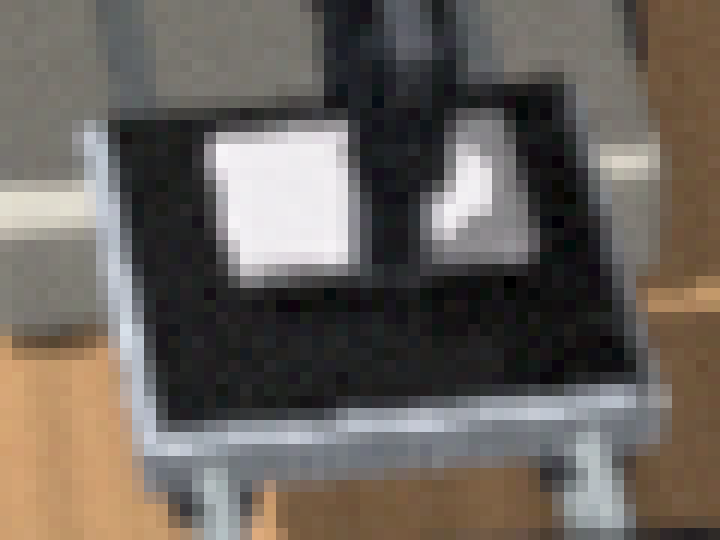

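drive_tool([
  [[0.05, 0.26, 0.4], 0, 1],
  [[0, 0, 0.4], 0, 1],
  [[0, 0, 0.3], 0, 1],
  [[0, 0, 0.2], 0, 1],
  [[0, 0, 0.1], 0, 1],
  [[0, 0, 0], 0, 1],
  [[0, 0, 0], 0, 1],
  [[0, 0, 0], 0, 1],
])

```text
t: 11.55
tcp_pos: [0.6137, 0.1261, 0.1149]
eef_rot: [0.0, -0.043, 0.999, -0.0]
ft_force: [0.6, -0.0, -0.4]
width: 0.0532
```

```bash
python3 go.py 613.8 126 113.5 184.9; python3 -c "
from h import *
np.set_printoptions(precision=1,suppress=True)
im,D=snap('side','side7')
cv2.imwrite('pics/zz7.png',cv2.resize(im[140:185,300:360,::-1],None,fx=12,fy=12,interpolation=cv2.INTER_CUBIC))
"
```

```text
t 11.55 tcp [613.7 126.1 114.9] phi 184.88 F [ 0.6 -0.  -0.4] w 53.2 q [ 0.02  0.7   1.54 -0.    0.91 -1.63]
shift cm [-0.01 -0.01  0.14]
turn -0.0003
```

View pics/zz7.png

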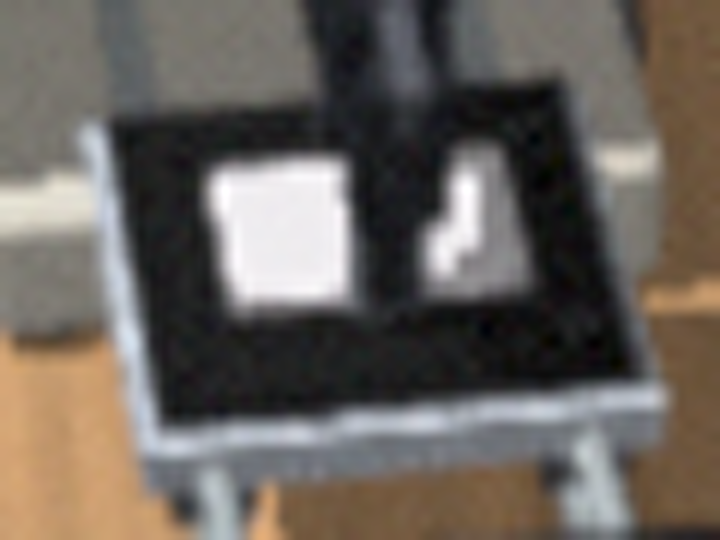

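```bash
python3 -c "
from h import *
np.set_printoptions(precision=1,suppress=True)
f=lambda x,y:(140+y/12-.46,300+x/12-.46)
a=np.radians(4.9);ux=np.array([-np.sin(a),np.cos(a)]);uy=np.array([-np.cos(a),-np.sin(a)])
for n,pts,z in(('tile far',[(207,163),(520,150)],.1065),('tile near bottom',[(235,310),(530,292)],.0995),('pad',[(112,122),(562,85),(160,428),(637,378)],.098)):
  Q=np.array([atz('side',*f(*p),z)[:2] for p in pts])*1000; print(n,[(q@ux,q@uy) for q in Q], Q.mean(0)@ux,Q.mean(0)@uy)
"

```

```text
tile far [(np.float64(101.7867516045117), np.float64(-581.1524335537874)), (np.float64(94.5738244150641), np.float64(-666.5952776527812))] 98.1802880097879 -623.8738556032843
tile near bottom [(np.float64(47.279987703647016), np.float64(-581.8033204501152)), (np.float64(42.93187527935046), np.float64(-660.981033976033))] 45.10593149149875 -621.392177213074
pad [(np.float64(134.27128058673904), np.float64(-558.3450479382926)), (np.float64(131.86899245784943), np.float64(-684.7095935818294)), (np.float64(4.551751687321135), np.float64(-556.5180057186334)), (np.float64(5.772070546855256), np.float64(-683.4654174079108))] 69.11602381969121 -620.7595161616665
```

```bash
python3 -c "
from h import *
np.set_printoptions(precision=1,suppress=True)
D=np.load('pics/side7_d.npy')
f=lambda x,y:(140+y/12-.46,300+x/12-.46)
for nm,b in(('L',(235,190,335,290)),('R',(455,180,505,280)),('padL',(130,180,180,330)),('padR',(540,180,600,330)),('padN',(220,350,560,370))):
  r0,c0=f(b[0],b[1]);r1,c1=f(b[2],b[3])
  P=[dep('side',r,c,D)*1000 for r in range(int(r0),int(r1)+1) for c in range(int(c0),int(c1)+1) if D[r,c]>0]
  P=np.array(P); print(nm,len(P),np.median(P,0),P[:,2].std())
im,D=snap('top','top7')
cv2.imwrite('pics/zt7.png',cv2.resize(im[150:220,225:325,::-1],None,fx=7,fy=7,interpolation=cv2.INTER_CUBIC))
"

```

```text
L 78 [589.7 120.8 104.3] 2.094678717428661
R 45 [641.6 120.5 104.8] 17.736797917833048
padL 69 [553.6 127.9  95.7] 3.2779018760110525
padR 84 [665.7 120.5  95.5] 2.2701903685784397
padN 90 [614.4  81.3  96. ] 2.0009341670142997
```

View pics/zt7.png

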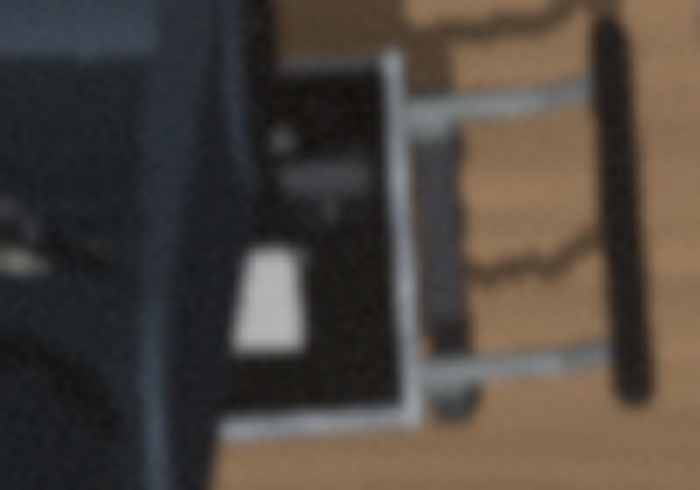

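drive_tool([
  [[0.06, -0.12, 0], 0, 1],
  [[0, 0, 0.1], 0, 1],
  [[0, 0, 0.05], 0, 1],
  [[0, 0, 0], 0, 1],
  [[0, 0, 0], 0, 1],
  [[0, 0, 0], 0, 1],
  [[0, 0, 0], 0, 1],
  [[0, 0, 0], 0, 1],
])

```text
t: 12.45
tcp_pos: [0.6131, 0.1248, 0.1133]
eef_rot: [0.0, -0.043, 0.999, -0.0]
ft_force: [0.8, -1.0, -0.1]
width: 0.0526
```

```bash
python3 go.py 613.1 124.9 113.5 184.9
```

```text
t 12.45 tcp [613.1 124.8 113.3] phi 184.88 F [ 0.8 -1.  -0.1] w 52.6 q [ 0.02  0.7   1.54 -0.    0.91 -1.63]
shift cm [-0.    0.01 -0.02]
turn -0.0003
```

drive_tool([
  [[0, 0, 0.05], 0, 1],
  [[0, 0, 0], 0, 1],
  [[0, 0, 0], 0, 1],
  [[0, 0, 0.04], 0, 1],
  [[0, 0, 0], 0, 1],
  [[0, 0, 0], 0, 1],
  [[0, 0, 0], 0, 1],
  [[0, 0, 0], 0, 1],
])

```text
t: 13.25
tcp_pos: [0.6131, 0.1248, 0.1132]
eef_rot: [0.0, -0.043, 0.999, -0.0]
ft_force: [-2.7, -1.7, 7.2]
width: 0.0528
```

Contact at about 7 N. Releasing gently and rising.

drive_tool([
  [[0, 0, -0.05], 0, -0.1],
  [[0, 0, 0], 0, -0.25],
  [[0, 0, 0], 0, -0.35],
  [[0, 0, 0], 0, -0.5],
  [[0, 0, 0], 0, -0.5],
  [[0, 0, -0.5], 0, -0.5],
  [[0, 0, -2], 0, -0.5],
  [[0, 0, -3], 0, -0.5],
])

```text
t: 14.05
tcp_pos: [0.6117, 0.1248, 0.1668]
eef_rot: [-0.002, -0.043, 0.999, 0.0]
ft_force: [1.0, -0.3, 0.2]
width: 0.0638
```

drive_tool([
  [[0, -2, -2], 0, -0.5],
  [[0, -4, -2], 0, -0.5],
  [[0, -4, 0], 0, -0.5],
  [[0, -4, 0], 0, -0.5],
  [[0, -4, 0], 0, -0.5],
  [[0, -4, 0], 0, -0.5],
  [[0, -4, 0], 0, -0.5],
  [[0, 0, 0], 0, -0.5],
])

```text
t: 14.85
tcp_pos: [0.6361, -0.1401, 0.2084]
eef_rot: [0.001, -0.04, 0.999, -0.002]
ft_force: [0.0, -0.9, -0.5]
width: 0.0639
```

```bash
python3 go.py 613.1 124.9 113.5 184.9; python3 -c "
from h import *
im,D=snap('top','top8')
cv2.imwrite('pics/zt8.png',cv2.resize(im[150:220,225:325,::-1],None,fx=7,fy=7,interpolation=cv2.INTER_CUBIC))
im,D=snap('side','side8')
cv2.imwrite('pics/zs8.png',cv2.resize(im[140:205,290:375,::-1],None,fx=9,fy=9,interpolation=cv2.INTER_CUBIC))
"
```

```text
t 14.85 tcp [ 636.1 -140.1  208.4] phi 184.56 F [ 0.  -0.9 -0.5] w 63.9 q [-0.39  0.61  1.4  -0.    1.13 -2.04]
shift cm [ 0.18 26.59  9.49]
turn -0.0059
```

View pics/zt8.png

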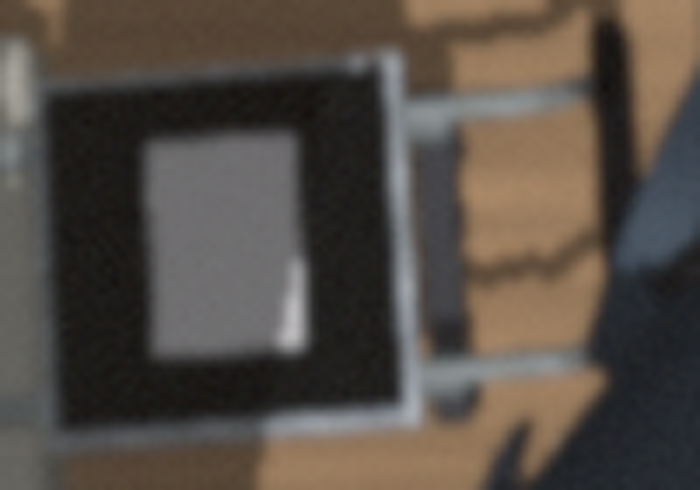

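View pics/zs8.png

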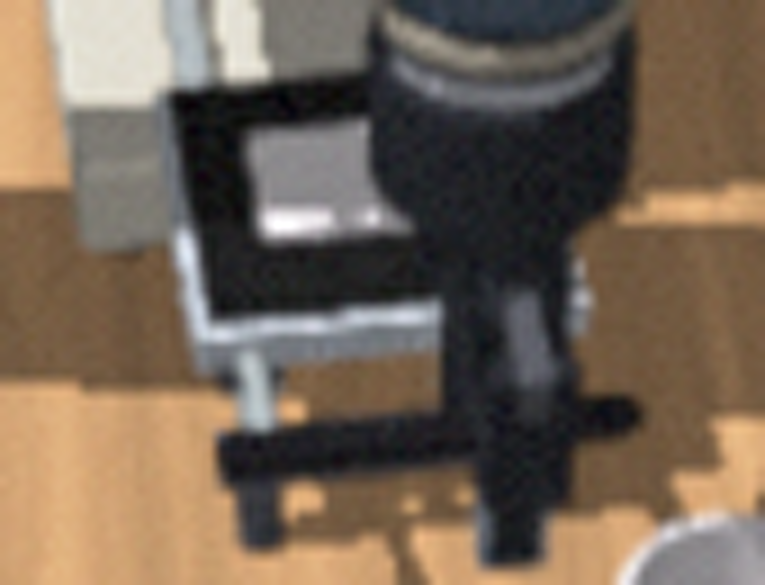

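```bash
cat > chk.py <<'E'
from m import *
import sys
# tile vs pad in top image tag, seeds
def run(tag,ts,ps,th_t=(75,85,95),pth=(190,200)):
    im=np.load(f"pics/top{tag}_i.npy")
    a=np.radians(4.9);ux=np.array([-np.sin(a),np.cos(a)]);uy=np.array([-np.cos(a),-np.sin(a)])
    T=[];P=[]
    for th in th_t:
        c=blob("top",im,ts,th,box=(int(ts[0]-24),int(ts[0]+24),int(ts[1]-20),int(ts[1]+20)))
        r=rect("top",c,.105); T.append(r[0]); print("tile",th,np.round(np.array(r[0])*1000,1),np.round(np.array(r[1])*1000,1),round(r[2],1))
    for th in pth:
        c=blob("top",im,ps,th,True)
        r=rect("top",c,.098); P.append(r[0]); print("pad",th,np.round(np.array(r[0])*1000,1),np.round(np.array(r[1])*1000,1),round(r[2],1))
    d=(np.mean(T,0)-np.mean(P,0))*1000; print("offset px,py",d@ux,d@uy,"world",d)
if __name__=="__main__":
    run("8",(185,257),(205,240))
E
python3 chk.py
```

```text
tile 75 [613.2 124. ] [83.3 58.9] 5.2
tile 85 [612.7 123.8] [82.6 57. ] 5.8
tile 95 [612.5 123.7] [80.8 55.4] 6.0
pad 190 [614.1 129. ] [129.8 128.2] 5.0
pad 200 [614.1 128.3] [127.9 126. ] 5.0
offset px,py -4.658561151580707 1.7016626106482766 world [-1.2975 -4.7869]
```

```bash
python3 - <<'E'
from m import *
im=np.load("pics/top8_i.npy").astype(int)
print("row 187 cols 226..290"); print([ (c,int(im[184:190,c].mean())) for c in range(228,288)])
print("rows at col 250-260"); print([(r,int(im[r,250:260].mean())) for r in range(155,216)])
for th in(75,85,95):
    c=blob("top",im.astype(np.uint8),(185,257),th,box=(161,209,237,277)); print(th,cv2.minAreaRect(c.astype(np.float32)),c.min(0),c.max(0))
for th in(190,200,210):
    c=blob("top",im.astype(np.uint8),(205,240),th,True); print(th,cv2.minAreaRect(c.astype(np.float32)),c.min(0),c.max(0))
E
```

```text
row 187 cols 226..290
[(228, 93), (229, 90), (230, 88), (231, 74), (232, 52), (233, 33), (234, 27), (235, 25), (236, 26), (237, 25), (238, 27), (239, 25), (240, 25), (241, 24), (242, 26), (243, 25), (244, 29), (245, 41), (246, 68), (247, 95), (248, 108), (249, 109), (250, 110), (251, 110), (252, 110), (253, 110), (254, 111), (255, 110), (256, 111), (257, 111), (258, 111), (259, 111), (260, 111), (261, 111), (262, 111), (263, 111), (264, 111), (265, 113), (266, 122), (267, 119), (268, 86), (269, 46), (270, 32), (271, 30), (272, 30), (273, 29), (274, 30), (275, 30), (276, 30), (277, 29), (278, 31), (279, 31), (280, 51), (281, 101), (282, 139), (283, 134), (284, 99), (285, 72), (286, 68), (287, 69)]
rows at col 250-260
[(155, 68), (156, 69), (157, 70), (158, 74), (159, 78), (160, 73), (161, 54), (162, 34), (163, 25), (164, 25), (165, 24), (166, 25), (167, 27), (168, 42), (169, 68), (170, 93), (171, 106), (172, 109), (173, 109), (174, 110), (175, 110), (176, 111), (177, 110), (178, 110), (179, 110), (180, 110), (181, 110), (182, 110), (183, 111), (184, 110), (185, 110), (186, 110), (187,
[... 470 characters left out ...]
257.1235046386719, 184.94454956054688), (31.259811401367188, 21.98748016357422), 86.3670654296875) [245.6667 169.3333] [268.3333 200.    ]
95 ((257.141845703125, 184.9961700439453), (30.56822395324707, 21.363956451416016), 86.248291015625) [246.     169.6667] [268.3333 199.6667]
190 ((255.68199157714844, 185.06787109375), (49.4095344543457, 49.14921569824219), 86.26860046386719) [230.6667 159.3333] [281. 211.]
200 ((255.8195343017578, 185.098876953125), (48.87630081176758, 48.36737060546875), 86.633544921875) [231.3333 160.    ] [281.     210.6667]
210 ((255.89712524414062, 185.14439392089844), (47.6379280090332, 47.934391021728516), 86.26860046386719) [231.6667 160.3333] [280.6667 210.3333]
```

drive_tool([
  [[3, 0, 0], 0, -0.5],
  [[3.5, 0, 0], 0, -0.5],
  [[3.5, 0, 0], 0, -0.5],
  [[3.5, 0, 0], 0, -0.5],
  [[2, 0, 0], 0, -0.5],
  [[0, 0, 0], 0, -0.5],
  [[0, 0, 0], 0, -0.5],
  [[0, 0, 0], 0, -0.5],
])

```text
t: 15.75
tcp_pos: [0.4823, -0.1471, 0.2083]
eef_rot: [0.001, -0.043, 0.999, -0.0]
ft_force: [-0.1, 0.9, -0.7]
width: 0.0636
```

```bash
python3 go.py; python3 -c "
from h import *
im,D=snap('side','side9')
cv2.imwrite('pics/zs9.png',cv2.resize(im[140:205,290:375,::-1],None,fx=9,fy=9,interpolation=cv2.INTER_CUBIC))
im,D=snap('top','top9')
cv2.imwrite('pics/zt9.png',cv2.resize(im[150:220,225:325,::-1],None,fx=7,fy=7,interpolation=cv2.INTER_CUBIC))
"
```

```text
t 15.75 tcp [ 482.3 -147.1  208.3] phi 184.95 F [-0.1  0.9 -0.7] w 63.6 q [-0.52  0.42  1.78  0.    0.94 -2.18]
```

View pics/zs9.png

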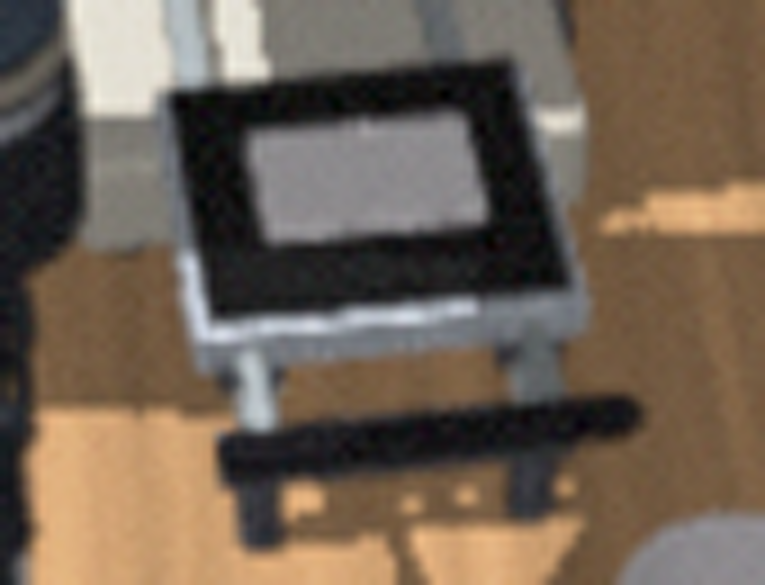

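View pics/zt9.png

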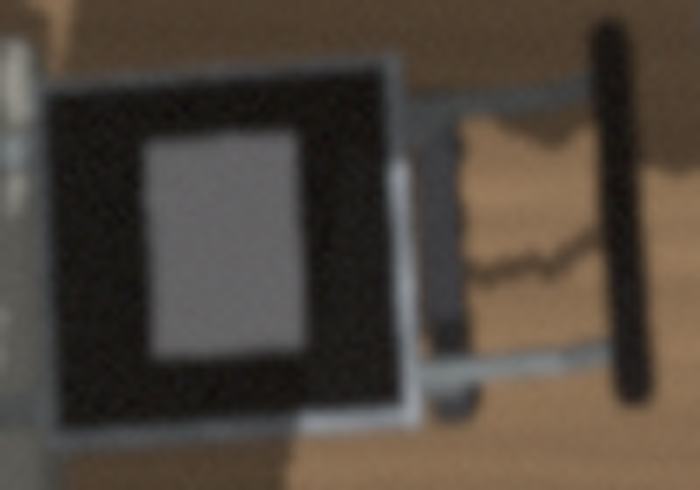

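```bash
cat > fit.py <<'E'
from m import *
from scipy.optimize import least_squares
def model(n,p,L,W,z0,z1):
    x,y,a=p; c,s=np.cos(a),np.sin(a); pts=[]
    for z in (z0,z1):
        for u,v in((1,1),(-1,1),(-1,-1),(1,-1)):
            X=u*L/2;Y=v*W/2; pts.append([x+c*X-s*Y,y+s*X+c*Y,z])
    q=proj(n,pts)[:,::-1].astype(np.float32)
    return cv2.convexHull(q)
def fit(n,c,L,W,z0,z1,p0,free=False):
    c=c.astype(np.float32)
    def res(p):
        h=model(n,p[:3],L,W,z0,z1); g=p[3]
        return [cv2.pointPolygonTest(h,(float(a),float(b)),True)+g for a,b in c]
    r=least_squares(res,[*p0,0.],x_scale=[.001,.001,.01,.3],diff_step=1e-4,loss='soft_l1',f_scale=.3)
    return r.x,np.sqrt(np.mean(np.array(res(r.x))**2))
def allfit(tag,ts,ps,tth,pth,p0,cams=("top","side")):
    out={}
    for n in cams:
        im=np.load(f"pics/{n}{tag}_i.npy")
        ct=blob(n,im,ts[n],tth[n],box=(int(ts[n][0]-24),int(ts[n][0]+24),int(ts[n][1]-24),int(ts[n][1]+24)))
        cp=blob(n,im,ps[n],pth[n],True)
        pp,e1=fit(n,cp,.130,.130,.0975,.098,p0)
        for z0 in(.0979,.1049):
            tt,e=fit(n,ct,.080,.055,z0,.105,p0)
            d=(tt[:2]-pp[:2])*1000;a=pp[2];ux=np.array([-np.sin(a),np.cos(a)]);uy=np.array([-np.cos(a),-np.sin(a)])
            print(n,z0,"pad",np.round(pp[:2]*1000,1),round(np.degrees(pp[2]),2),"g",round(pp[3],2),"e",round(e1,2),"tile",np.round(tt[:2]*1000,1),round(np.degrees(tt[2]),2),round(tt[3],2),"e",round(e,2),"OFF px py",np.round([d@ux,d@uy],1),"rot",round(np.degrees(tt[2]-pp[2]),1))
if __name__=="__main__":
    allfit("9",{"top":(185,257),"side":(160,331)},{"top":(205,240),"side":(170,331)},{"top":65,"side":85},{"top":200,"side":195},(.613,.125,.085))
E
python3 fit.py
```

```text
top 0.0979 pad [614.4 128.4] 5.1 g -0.65 e 0.33 tile [614.4 125.5] 4.76 -0.2 e 0.19 OFF px py [-2.9  0.2] rot -0.3
top 0.1049 pad [614.4 128.4] 5.1 g -0.65 e 0.33 tile [613.9 125. ] 4.74 -0.02 e 0.19 OFF px py [-3.3  0.7] rot -0.4
side 0.0979 pad [612.2 123.1] 5.2 g -0.5 e 0.27 tile [612.5 122.7] 4.81 -0.17 e 0.15 OFF px py [-0.4 -0.3] rot -0.4
side 0.1049 pad [612.2 123.1] 5.2 g -0.5 e 0.27 tile [612.4 118.5] 5.13 0.49 e 0.37 OFF px py [-4.6  0.2] rot -0.1
```

```bash
python3 go.py 627 -24 160 184.9; python3 -c "
from m import *
for n,sd,r in(('top',(182,313),0),('side',(188,330),0)):
    im=np.load(f'pics/{n}0_i.npy')
    c=blob(n,im,sd,195,True); print(n,c.min(0),c.max(0),cv2.minAreaRect(c.astype(np.float32)))
"
```

```text
t 15.85 tcp [ 482.  -147.2  208. ] phi 184.95 F [ 0.3  1.3 -0.6] w 64.1 q [-0.52  0.42  1.78  0.    0.94 -2.18]
shift cm [-15.5   11.03   4.8 ]
turn 0.0008
top [309.3333 152.    ] [317.3333 206.6667] ((312.8760070800781, 179.35348510742188), (54.92764663696289, 5.669562339782715), 86.03533172607422)
side [314.     183.6667] [361. 200.] ((337.9344787597656, 191.26065063476562), (12.8878755569458, 47.1403694152832), 83.1075668334961)
```

drive_tool([
  [[-2.5, 1.8, 0.5], 0, 0],
  [[-3, 2.1, 0.9], 0, 0],
  [[-3, 2.1, 0.9], 0, 0],
  [[-3, 2.1, 0.9], 0, 0],
  [[-2.5, 1.8, 0.9], 0, 0],
  [[-1.5, 1.1, 0.5], 0, 0],
  [[0, 0, 0], 0, 0],
  [[0, 0, 0], 0, 0],
])

```text
t: 16.65
tcp_pos: [0.6258, -0.0242, 0.1613]
eef_rot: [-0.001, -0.043, 0.999, -0.0]
ft_force: [-0.3, -0.3, 0.3]
width: 0.043
```

```bash
python3 go.py 627 -24 108 184.9; python3 -c "
from h import *
im,D=snap('side','side10')
cv2.imwrite('pics/zs10.png',cv2.resize(im[130:210,290:375,::-1],None,fx=7,fy=7,interpolation=cv2.INTER_CUBIC))
print(proj('side',[ctrl.get_state()['tcp_pos'],[.627,-.024,.11]]))
"
```

```text
t 16.65 tcp [625.8 -24.2 161.3] phi 184.96 F [-0.3 -0.3  0.3] w 43.0 q [-0.22  0.63  1.51 -0.    1.   -1.87]
shift cm [-0.12  0.    5.33]
turn 0.0011
[[175.19647873 337.34934853]
 [187.88317376 337.71289077]]
```

View pics/zs10.png

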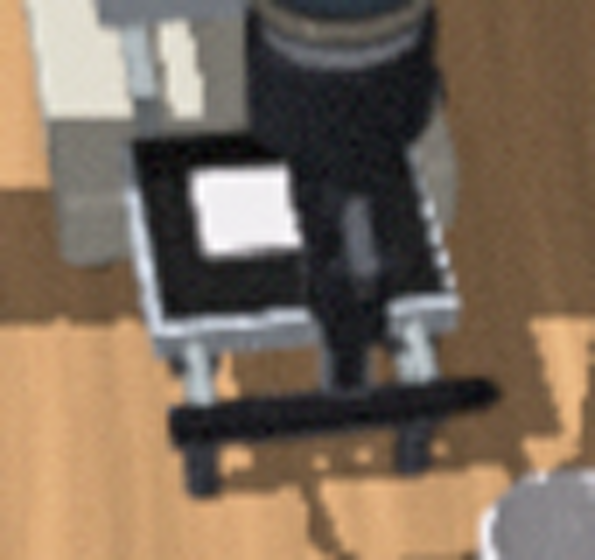

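drive_tool([
  [[-0.1, 0, 0.7], 0, 0],
  [[0, 0, 1], 0, 0],
  [[0, 0, 1], 0, 0],
  [[0, 0, 1], 0, 0],
  [[0, 0, 0.8], 0, 0],
  [[0, 0, 0.6], 0, 0],
  [[0, 0, 0.2], 0, 0],
  [[0, 0, 0], 0, 0],
])

```text
t: 17.5
tcp_pos: [0.6267, -0.0245, 0.1085]
eef_rot: [-0.0, -0.043, 0.999, 0.0]
ft_force: [-0.4, 0.7, 0.5]
width: 0.0429
```

```bash
python3 go.py 627 -24 108 184.9; python3 -c "
from h import *
im,D=snap('side','side11')
cv2.imwrite('pics/zs11.png',cv2.resize(im[130:210,290:375,::-1],None,fx=7,fy=7,interpolation=cv2.INTER_CUBIC))
"
```

```text
t 17.5 tcp [626.7 -24.5 108.5] phi 184.88 F [-0.4  0.7  0.5] w 42.9 q [-0.22  0.71  1.54  0.    0.9  -1.87]
shift cm [-0.03  0.04  0.05]
turn -0.0003
```

View pics/zs11.png

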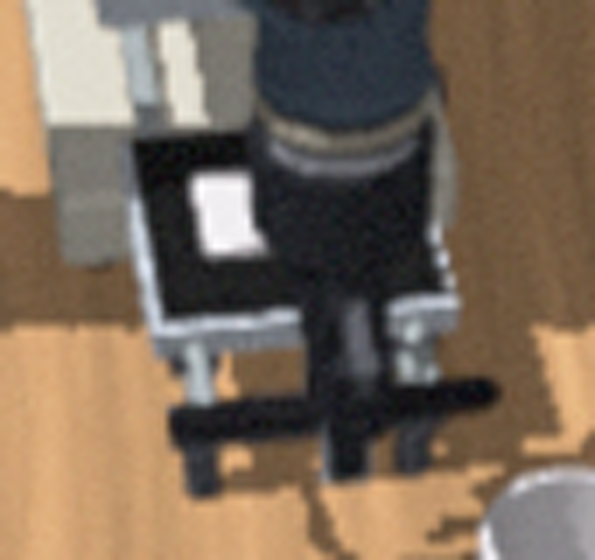

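drive_tool([
  [[0, 0, 0], 0, 0.2],
  [[0, 0, 0], 0, 0.3],
  [[0, 0, 0], 0, 0.4],
  [[0, 0, 0], 0, 0.45],
  [[0, 0, 0], 0, 0.5],
  [[0, 0, 0], 0, 0.53],
  [[0, 0, 0], 0, 0.53],
  [[0, 0, 0], 0, 0.53],
])

```text
t: 18.35
tcp_pos: [0.6268, -0.0242, 0.109]
eef_rot: [0.0, -0.043, 0.999, 0.0]
ft_force: [-0.5, 2.6, 1.0]
width: 0.0204
```

```bash
python3 go.py 627 -24 108 184.9
```

```text
t 18.35 tcp [626.8 -24.2 109. ] phi 184.88 F [-0.5  2.6  1. ] w 20.4 q [-0.22  0.71  1.54  0.    0.9  -1.87]
shift cm [-0.02  0.02  0.1 ]
turn -0.0004
```

drive_tool([
  [[0, 0.1, 0], 0, 0.53],
  [[0, 0.1, 0], 0, 0.53],
  [[0, 0, 0], 0, 0.53],
  [[0, 0, 0], 0, 0.58],
  [[0, 0, 0], 0, 0.64],
  [[0, 0, 0], 0, 0.7],
  [[0, 0, 0], 0, 0.8],
  [[0, 0, 0], 0, 1],
])

```text
t: 19.15
tcp_pos: [0.6266, -0.0222, 0.109]
eef_rot: [-0.0, -0.043, 0.999, 0.0]
ft_force: [-0.4, 2.9, 1.7]
width: 0.0145
```

```bash
python3 go.py 627 -24 108 184.9
```

```text
t 19.15 tcp [626.6 -22.2 109. ] phi 184.88 F [-0.4  2.9  1.7] w 14.5 q [-0.21  0.71  1.54  0.    0.9  -1.87]
shift cm [-0.03 -0.18  0.1 ]
turn -0.0004
```

drive_tool([
  [[0, 0.05, 0], 0, 1],
  [[0, 0.1, 0], 0, 1],
  [[0, 0.1, 0], 0, 1],
  [[0, 0.1, 0], 0, 1],
  [[0, 0.1, 0], 0, 1],
  [[0, 0.1, 0], 0, 1],
  [[0, 0.1, 0], 0, 1],
  [[0, 0.1, 0], 0, 1],
])

```text
t: 19.95
tcp_pos: [0.6263, -0.0183, 0.109]
eef_rot: [0.0, -0.043, 0.999, -0.003]
ft_force: [-1.7, -13.0, 0.5]
width: 0.0142
```

```bash
python3 go.py 627 -24 108 184.9
```

```text
t 19.95 tcp [626.3 -18.3 109. ] phi 184.96 F [ -1.7 -13.    0.5] w 14.2 q [-0.2   0.71  1.54 -0.01  0.9  -1.86]
shift cm [-0.02 -0.57  0.1 ]
turn 0.0011
```

drive_tool([
  [[0, 0.1, 0], 0, 1],
  [[0, 0.1, 0], 0, 1],
  [[0, 0.05, 0], 0, 1],
  [[0, 0.05, 0], 0, 1],
  [[0, 0.05, 0], 0, 1],
  [[0, 0.05, 0], 0, 1],
  [[0, 0, 0], 0, 1],
  [[0, 0, 0], 0, 1],
])

```text
t: 20.75
tcp_pos: [0.6261, -0.0165, 0.109]
eef_rot: [0.0, -0.043, 0.999, -0.004]
ft_force: [-3.5, -16.1, 1.3]
width: 0.0142
```

```bash
python3 go.py 627 -24 108 184.9
```

```text
t 20.75 tcp [626.1 -16.5 109. ] phi 184.97 F [ -3.5 -16.1   1.3] w 14.2 q [-0.2   0.7   1.54 -0.01  0.9  -1.85]
shift cm [-0.02 -0.75  0.1 ]
turn 0.0011
```

drive_tool([
  [[0, 0.05, 0], 0, 1],
  [[0, 0.05, 0], 0, 1],
  [[0, 0.05, 0], 0, 1],
  [[0, 0.05, 0], 0, 1],
  [[0, 0.05, 0], 0, 1],
  [[0, 0.05, 0], 0, 1],
  [[0, 0, 0], 0, 1],
  [[0, 0, 0], 0, 1],
])

```text
t: 21.55
tcp_pos: [0.6255, -0.0092, 0.109]
eef_rot: [0.0, -0.043, 0.999, -0.001]
ft_force: [-1.1, -5.8, 1.8]
width: 0.0142
```

```bash
python3 go.py 627 -24 108 184.9
```

```text
t 21.55 tcp [625.5  -9.2 109. ] phi 184.89 F [-1.1 -5.8  1.8] w 14.2 q [-0.19  0.7   1.54 -0.    0.9  -1.85]
shift cm [-0.03 -1.49  0.1 ]
turn -0.0002
```

drive_tool([
  [[0, 0.1, 0], 0, 1],
  [[0, 0.15, 0], 0, 1],
  [[0, 0.2, 0], 0, 1],
  [[0, 0.25, 0], 0, 1],
  [[0, 0.3, 0], 0, 1],
  [[0, 0.35, 0], 0, 1],
  [[0, 0.4, 0], 0, 1],
  [[0, 0.4, 0], 0, 1],
])

```text
t: 22.35
tcp_pos: [0.6235, 0.0138, 0.109]
eef_rot: [-0.0, -0.043, 0.999, 0.0]
ft_force: [-2.5, -2.7, 3.1]
width: 0.0138
```

```bash
python3 go.py 627 -24 108 184.9;  python3 -c "
from h import *
im,D=snap('side','side12')
cv2.imwrite('pics/zs12.png',cv2.resize(im[110:210,280:380,::-1],None,fx=6,fy=6,interpolation=cv2.INTER_CUBIC))
"
```

```text
t 22.35 tcp [623.5  13.8 109. ] phi 184.89 F [-2.5 -2.7  3.1] w 13.8 q [-0.16  0.7   1.55  0.    0.89 -1.81]
shift cm [-0.03 -3.8   0.1 ]
turn -0.0002
```

View pics/zs12.png

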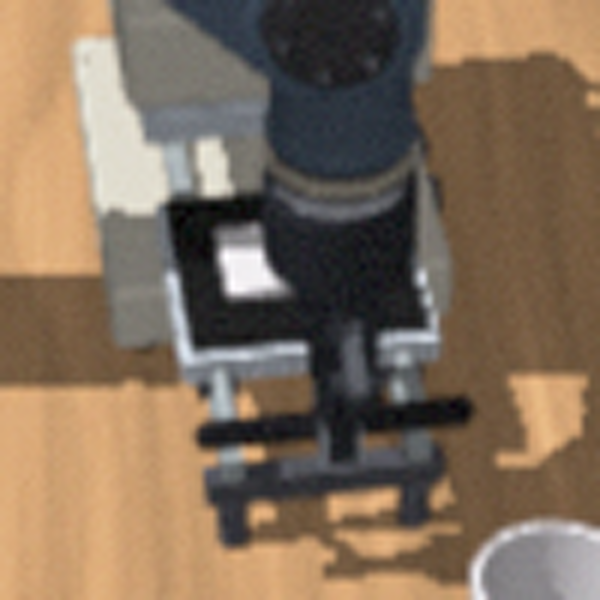

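drive_tool([
  [[0, 0.4, 0], 0, 1],
  [[0, 0.45, 0], 0, 1],
  [[0, 0.45, 0], 0, 1],
  [[0, 0.45, 0], 0, 1],
  [[0, 0.45, 0], 0, 1],
  [[0, 0.45, 0], 0, 1],
  [[0, 0.45, 0], 0, 1],
  [[0, 0.45, 0], 0, 1],
])

```text
t: 23.2
tcp_pos: [0.6204, 0.0491, 0.109]
eef_rot: [-0.0, -0.043, 0.999, 0.0]
ft_force: [-2.7, -3.4, 4.8]
width: 0.0143
```

drive_tool([
  [[0, 0.45, 0], 0, 1],
  [[0, 0.45, 0], 0, 1],
  [[0, 0.45, 0], 0, 1],
  [[0, 0.45, 0], 0, 1],
  [[0, 0.45, 0], 0, 1],
  [[0, 0.45, 0], 0, 1],
  [[0, 0.4, 0], 0, 1],
  [[0, 0.4, 0], 0, 1],
])

```text
t: 24.0
tcp_pos: [0.6173, 0.0841, 0.109]
eef_rot: [-0.0, -0.043, 0.999, 0.0]
ft_force: [-2.4, -2.4, 5.7]
width: 0.0139
```

```bash
python3 go.py 627 -24 108 184.9;  python3 -c "
from h import *
im,D=snap('side','side13')
cv2.imwrite('pics/zs13.png',cv2.resize(im[80:200,270:390,::-1],None,fx=5,fy=5,interpolation=cv2.INTER_CUBIC))
im,D=snap('top','top13')
cv2.imwrite('pics/zt13.png',cv2.resize(im[130:230,160:320,::-1],None,fx=5,fy=5,interpolation=cv2.INTER_CUBIC))
"
```

```text
t 24.0 tcp [617.3  84.1 109. ] phi 184.88 F [-2.4 -2.4  5.7] w 13.9 q [-0.04  0.7   1.55  0.    0.89 -1.7 ]
shift cm [ -0.04 -10.85   0.1 ]
turn -0.0004
```

View pics/zs13.png

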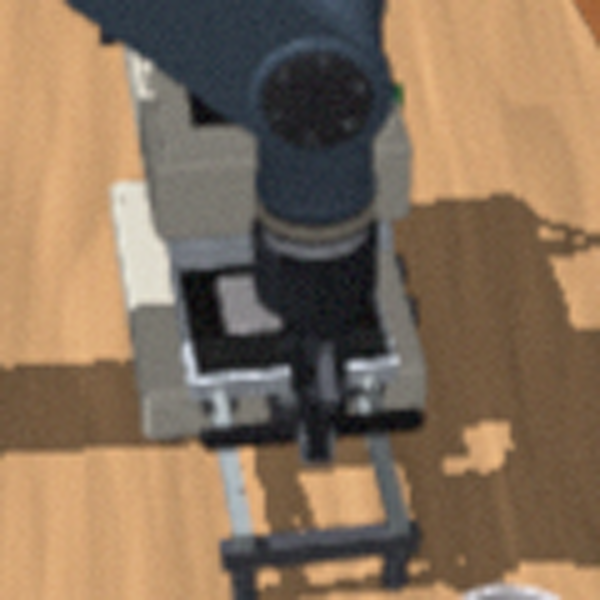

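View pics/zt13.png

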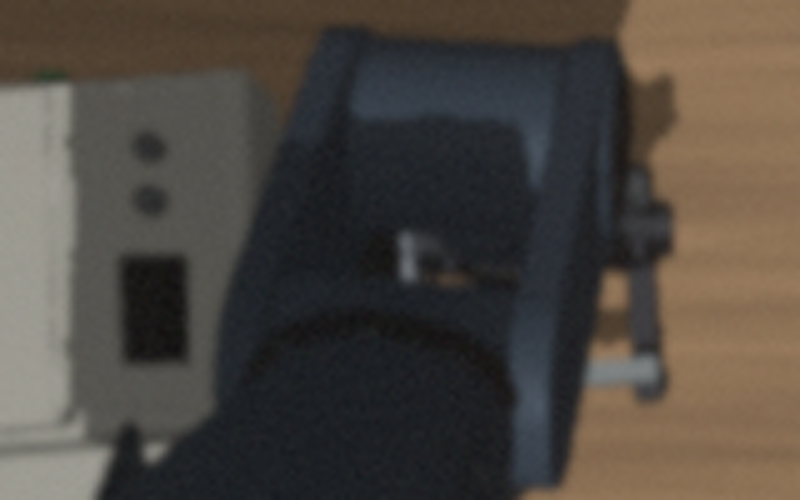

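drive_tool([
  [[0, 0.4, 0], 0, 1],
  [[0, 0.4, 0], 0, 1],
  [[0, 0.4, 0], 0, 1],
  [[0, 0.4, 0], 0, 1],
  [[0, 0.4, 0], 0, 1],
  [[0, 0.35, 0], 0, 1],
  [[0, 0.3, 0], 0, 1],
  [[0, 0.25, 0], 0, 1],
])

```text
t: 24.9
tcp_pos: [0.6148, 0.113, 0.109]
eef_rot: [-0.0, -0.043, 0.999, 0.0]
ft_force: [-3.5, -2.8, 4.9]
width: 0.0142
```

drive_tool([
  [[0, 0.2, 0], 0, 1],
  [[0, 0.2, 0], 0, 1],
  [[0, 0.15, 0], 0, 1],
  [[0, 0.15, 0], 0, 1],
  [[0, 0.15, 0], 0, 1],
  [[0, 0.1, 0], 0, 1],
  [[0, 0.1, 0], 0, 1],
  [[0, 0.1, 0], 0, 1],
])

```text
t: 25.7
tcp_pos: [0.6138, 0.1243, 0.109]
eef_rot: [-0.0, -0.043, 0.999, 0.0]
ft_force: [-3.2, -2.9, 5.0]
width: 0.0138
```

```bash
python3 go.py 627 -24 108 184.9
```

```text
t 25.7 tcp [613.8 124.3 109. ] phi 184.88 F [-3.2 -2.9  5. ] w 13.8 q [ 0.02  0.71  1.54  0.    0.9  -1.63]
shift cm [ -0.05 -14.89   0.1 ]
turn -0.0004
```

drive_tool([
  [[0, 0.07, 0], 0, 1],
  [[0, 0.07, 0], 0, 1],
  [[0, 0.07, 0], 0, 1],
  [[0, 0.07, 0], 0, 1],
  [[0, 0.07, 0], 0, 1],
  [[0, 0.07, 0], 0, 1],
  [[0, 0.07, 0], 0, 1],
  [[0, 0.05, 0], 0, 1],
])

```text
t: 26.5
tcp_pos: [0.6133, 0.1297, 0.109]
eef_rot: [-0.0, -0.043, 0.999, 0.0]
ft_force: [-2.6, -3.0, 4.5]
width: 0.0142
```

drive_tool([
  [[0, 0.07, 0], 0, 1],
  [[0, 0.07, 0], 0, 1],
  [[0, 0.07, 0], 0, 1],
  [[0, 0.07, 0], 0, 1],
  [[0, 0.07, 0], 0, 1],
  [[0, 0.07, 0], 0, 1],
  [[0, 0.05, 0], 0, 1],
  [[0, 0.03, 0], 0, 1],
])

```text
t: 27.3
tcp_pos: [0.6129, 0.1347, 0.109]
eef_rot: [-0.0, -0.043, 0.999, 0.0]
ft_force: [-2.9, -2.4, 5.3]
width: 0.0142
```

drive_tool([
  [[0, 0.07, 0], 0, 1],
  [[0, 0.07, 0], 0, 1],
  [[0, 0.07, 0], 0, 1],
  [[0, 0.07, 0], 0, 1],
  [[0, 0.07, 0], 0, 1],
  [[0, 0.07, 0], 0, 1],
  [[0, 0.05, 0], 0, 1],
  [[0, 0.03, 0], 0, 1],
])

```text
t: 28.1
tcp_pos: [0.6125, 0.1397, 0.109]
eef_rot: [-0.0, -0.043, 0.999, 0.0]
ft_force: [-2.2, -3.7, 5.0]
width: 0.0142
```

drive_tool([
  [[0, 0.07, 0], 0, 1],
  [[0, 0.07, 0], 0, 1],
  [[0, 0.07, 0], 0, 1],
  [[0, 0.07, 0], 0, 1],
  [[0, 0.07, 0], 0, 1],
  [[0, 0.07, 0], 0, 1],
  [[0, 0.05, 0], 0, 1],
  [[0, 0.03, 0], 0, 1],
])

```text
t: 28.9
tcp_pos: [0.612, 0.1447, 0.109]
eef_rot: [-0.0, -0.043, 0.999, 0.0]
ft_force: [-3.2, -3.5, 6.0]
width: 0.014
```

drive_tool([
  [[0, 0.07, 0], 0, 1],
  [[0, 0.07, 0], 0, 1],
  [[0, 0.07, 0], 0, 1],
  [[0, 0.07, 0], 0, 1],
  [[0, 0.07, 0], 0, 1],
  [[0, 0.05, 0], 0, 1],
  [[0, 0.03, 0], 0, 1],
  [[0, 0, 0], 0, 1],
])

```text
t: 29.7
tcp_pos: [0.6117, 0.148, 0.109]
eef_rot: [-0.0, -0.043, 0.999, -0.001]
ft_force: [-3.6, -4.8, 5.4]
width: 0.0142
```

drive_tool([
  [[0, 0.05, 0], 0, 1],
  [[0, 0.05, 0], 0, 1],
  [[0, 0.05, 0], 0, 1],
  [[0, 0.05, 0], 0, 1],
  [[0, 0, 0], 0, 1],
  [[0, 0, 0], 0, 1],
  [[0, 0, 0], 0, 1],
  [[0, 0, 0], 0, 1],
])

```text
t: 30.5
tcp_pos: [0.6117, 0.1481, 0.109]
eef_rot: [-0.001, -0.043, 0.999, -0.002]
ft_force: [-3.0, -11.6, 5.9]
width: 0.0142
```

```bash
python3 go.py 627 -24 108 184.9
```

```text
t 30.5 tcp [611.7 148.1 109. ] phi 184.89 F [ -3.  -11.6   5.9] w 14.2 q [ 0.06  0.71  1.53 -0.    0.91 -1.59]
shift cm [ -0.06 -17.28   0.1 ]
turn -0.0002
```

drive_tool([
  [[0, -0.05, 0], 0, 1],
  [[0, -0.05, 0], 0, 1],
  [[0, -0.05, 0], 0, 1],
  [[0, 0, 0], 0, 1],
  [[0, 0, 0], 0, 1],
  [[0, 0, 0], 0, 1],
  [[0, 0, 0], 0, 1],
  [[0, 0, 0], 0, 1],
])

```text
t: 31.3
tcp_pos: [0.6117, 0.1481, 0.109]
eef_rot: [-0.0, -0.043, 0.999, -0.001]
ft_force: [-3.0, -6.7, 5.8]
width: 0.014
```

```bash
python3 go.py 627 -24 108 184.9
```

```text
t 31.3 tcp [611.7 148.1 109. ] phi 184.88 F [-3.  -6.7  5.8] w 14.0 q [ 0.06  0.71  1.53 -0.    0.9  -1.59]
shift cm [ -0.06 -17.28   0.1 ]
turn -0.0003
```

drive_tool([
  [[0, 0, 0], 0, 0.6],
  [[0, 0, 0], 0, 0.5],
  [[0, 0, 0], 0, 0.4],
  [[0, 0, 0], 0, 0.3],
  [[0, 0, 0], 0, 0.2],
  [[0, 0, 0], 0, 0.1],
  [[0, 0, 0], 0, 0.1],
  [[0, 0, 0], 0, 0.1],
])

```text
t: 32.1
tcp_pos: [0.6145, 0.1453, 0.1092]
eef_rot: [0.002, -0.042, 0.999, -0.002]
ft_force: [1.2, -16.0, 3.7]
width: 0.0383
```

```bash
python3 go.py 627 -24 108 184.9;  python3 -c "
from h import *
im,D=snap('side','side14')
cv2.imwrite('pics/zs14.png',cv2.resize(im[80:200,270:390,::-1],None,fx=5,fy=5,interpolation=cv2.INTER_CUBIC))
"
```

```text
t 32.1 tcp [614.5 145.3 109.2] phi 184.78 F [  1.2 -16.    3.7] w 38.3 q [ 0.06  0.71  1.53 -0.01  0.9  -1.59]
shift cm [  0.16 -16.97   0.12]
turn -0.0021
```

View pics/zs14.png

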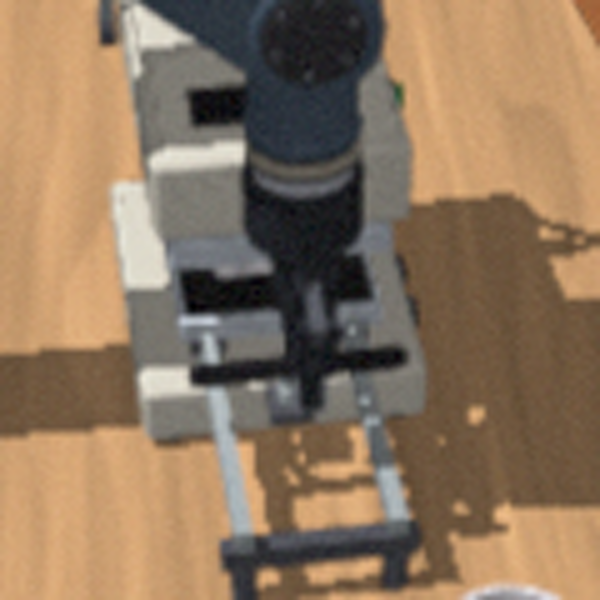

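drive_tool([
  [[0, 0, 0], 0, 0.2],
  [[0, 0, 0], 0, 0.3],
  [[0, 0, 0], 0, 0.4],
  [[0, 0, 0], 0, 0.4],
  [[0, 0, 0], 0, 0.4],
  [[0, 0, 0], 0, 0.4],
  [[0, 0, 0], 0, 0.4],
  [[0, 0, 0], 0, 0.4],
])

```text
t: 32.95
tcp_pos: [0.6131, 0.1467, 0.1078]
eef_rot: [0.001, -0.042, 0.999, -0.001]
ft_force: [2.0, -12.0, -2.2]
width: 0.0255
```

```bash
python3 go.py 627 -24 108 184.9;  python3 -c "
from h import *
im,D=snap('side','side15')
cv2.imwrite('pics/zs15.png',cv2.resize(im[105:185,285:385,::-1],None,fx=8,fy=7,interpolation=cv2.INTER_CUBIC))
"
```

```text
t 32.95 tcp [613.1 146.7 107.8] phi 184.82 F [  2.  -12.   -2.2] w 25.5 q [ 0.06  0.71  1.53 -0.    0.9  -1.59]
shift cm [  0.05 -17.12  -0.02]
turn -0.0014
```

View pics/zs15.png

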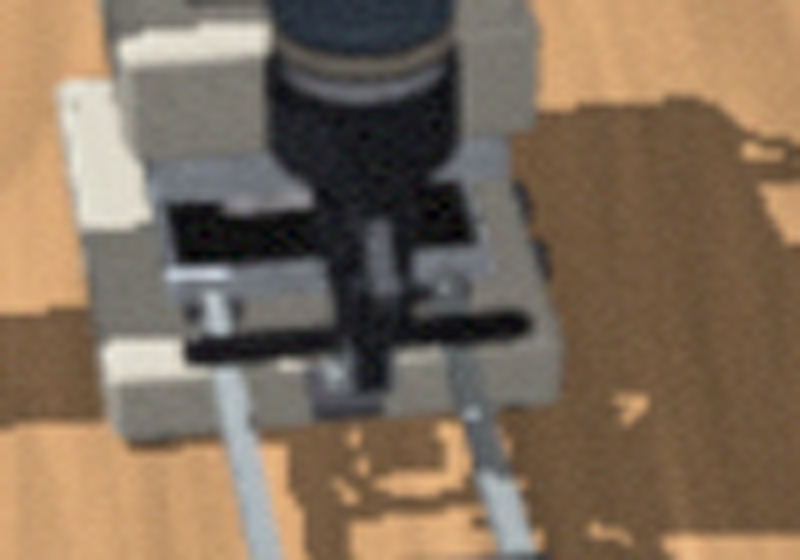

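```bash
python3 -c "
from h import *
np.set_printoptions(precision=1,suppress=True)
a=np.radians(4.95);ux=np.array([-np.sin(a),np.cos(a)]);uy=np.array([-np.cos(a),-np.sin(a)])
P0=np.array([613.8,125.5])+170*ux
D=np.load('pics/side0_d.npy')
for c in(310,320,330,340):
  print(c,[(r,*np.round([ (dep('side',r,c,D)[:2]*1000-P0)@ux, (dep('side',r,c,D)[:2]*1000-P0)@uy, dep('side',r,c,D)[2]*1000]).astype(int)) for r in range(104,150,3)])
D=np.load('pics/top0_d.npy')
for r in(165,185,205):
  print(r,[(c,*np.round([ (dep('top',r,c,D)[:2]*1000-P0)@ux, (dep('top',r,c,D)[:2]*1000-P0)@uy, dep('top',r,c,D)[2]*1000]).astype(int)) for c in range(196,226,2)])
s=ctrl.get_state(); print('tcp press',(np.array(s['tcp_pos'])[:2]*1000-P0)@ux,s['ft_force'],s['wrist_torque'])
"
```

```text
310 [(104, np.int64(-56), np.int64(49), np.int64(241)), (107, np.int64(-63), np.int64(51), np.int64(235)), (110, np.int64(-71), np.int64(52), np.int64(229)), (113, np.int64(-85), np.int64(53), np.int64(226)), (116, np.int64(-84), np.int64(53), np.int64(214)), (119, np.int64(-79), np.int64(53), np.int64(200)), (122, np.int64(-85), np.int64(54), np.int64(192)), (125, np.int64(-84), np.int64(55), np.int64(180)), (128, np.int64(-72), np.int64(54), np.int64(159)), (131, np.int64(-73), np.int64(54), np.int64(148)), (134, np.int64(29), np.int64(46), np.int64(60)), (137, np.int64(10), np.int64(48), np.int64(61)), (140, np.int64(-7), np.int64(50), np.int64(60)), (143, np.int64(-21), np.int64(51), np.int64(58)), (146, np.int64(-38), np.int64(53), np.int64(58)), (149, np.int64(-59), np.int64(56), np.int64(61))]
320 [(104, np.int64(-55), np.int64(17), np.int64(237)), (107, np.int64(-65), np.int64(18), np.int64(233)), (110, np.int64(-78), np.int64(20), np.int64(230)), (113, np.int64(-86), np.int64(21), np.int64(224)), (116, np.int64(-84), np.int64(21), np.int64(211)), (119, np.int64(-85), np.int6
[... 3860 characters left out ...]
nt64(61), np.int64(235)), (202, np.int64(-63), np.int64(61), np.int64(233)), (204, np.int64(-69), np.int64(62), np.int64(238)), (206, np.int64(-72), np.int64(62), np.int64(232)), (208, np.int64(-76), np.int64(62), np.int64(231)), (210, np.int64(-79), np.int64(62), np.int64(226)), (212, np.int64(-83), np.int64(61), np.int64(222)), (214, np.int64(-84), np.int64(60), np.int64(208)), (216, np.int64(-84), np.int64(58), np.int64(192)), (218, np.int64(-54), np.int64(38), np.int64(50)), (220, np.int64(-59), np.int64(39), np.int64(50)), (222, np.int64(-65), np.int64(39), np.int64(51)), (224, np.int64(-70), np.int64(39), np.int64(48))]
tcp press -148.85609065881061 [  2.2 -11.9  -2.9] [-1.1 -0.2 -0.1]
```

drive_tool([
  [[0, -0.05, 0], 0, 0.35],
  [[0, -0.05, 0], 0, 0.35],
  [[0, -0.05, 0], 0, 0.35],
  [[0, -0.05, 0], 0, 0.35],
  [[0, -0.05, 0], 0, 0.35],
  [[0, 0, 0], 0, 0.35],
  [[0, 0, 0], 0, 0.35],
  [[0, 0, 0], 0, 0.35],
])

```text
t: 33.8
tcp_pos: [0.6125, 0.1464, 0.1085]
eef_rot: [0.0, -0.042, 0.999, -0.0]
ft_force: [2.1, -5.4, -2.5]
width: 0.0278
```

```bash
python3 go.py 627 -24 108 184.9; python3 -c "
from cell import ctrl; print(ctrl.get_state()['wrist_torque'])"
```

```text
t 33.8 tcp [612.5 146.4 108.5] phi 184.87 F [ 2.1 -5.4 -2.5] w 27.8 q [ 0.06  0.71  1.53 -0.    0.9  -1.6 ]
shift cm [ -0.   -17.1    0.05]
turn -0.0005
[-0.47627383 -0.10551099 -0.09118998]
```

drive_tool([
  [[0, -0.1, 0], 0, 0.35],
  [[0, -0.1, 0], 0, 0.35],
  [[0, -0.05, -0.2], 0, 0.35],
  [[0, 0, -0.5], 0, 0.35],
  [[0, 0, -1], 0, 0.35],
  [[0, 0, -1.5], 0, 0.35],
  [[0, 0, -1.5], 0, 0.35],
  [[0, -1, -1], 0, 0.35],
])

```text
t: 34.6
tcp_pos: [0.6141, 0.1349, 0.1685]
eef_rot: [0.002, -0.043, 0.999, 0.0]
ft_force: [0.2, 0.2, -0.1]
width: 0.0277
```

```bash
python3 go.py 611 95 180 184.9; python3 -c "
from h import *; print(ctrl.get_state()['wrist_torque'])
im,D=snap('side','side16')
cv2.imwrite('pics/zs16.png',cv2.resize(im[80:200,270:390,::-1],None,fx=5,fy=5,interpolation=cv2.INTER_CUBIC))"
```

```text
t 34.6 tcp [614.1 134.9 168.5] phi 184.98 F [ 0.2  0.2 -0.1] w 27.7 q [ 0.04  0.63  1.5   0.    1.02 -1.62]
shift cm [ 0.65 -3.95 -1.15]
turn 0.0013
[-0.00034528  0.03056675 -0.0371085 ]
```

View pics/zs16.png

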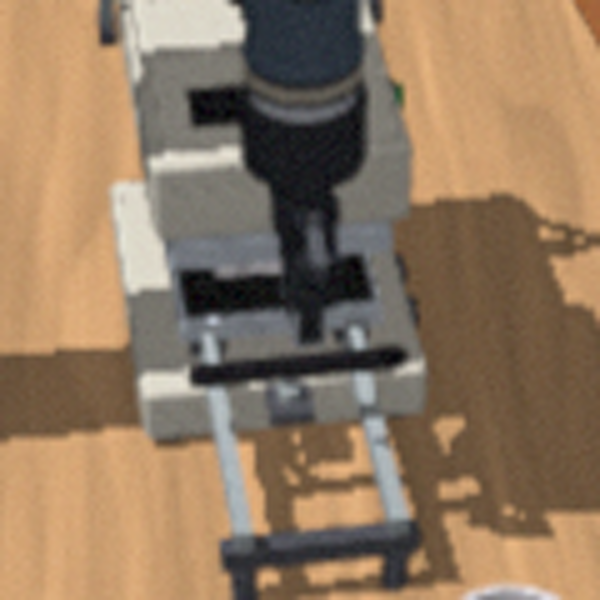

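drive_tool([
  [[0, -1.2, 0], 0, 1],
  [[0, -1.2, 0], 0, 1],
  [[0, 0, 0], 0.145, 1],
  [[0, 0, 0], 0.145, 1],
  [[0, 0, 0], 0.145, 1],
  [[0, 0, 0], 0.145, 1],
  [[0, 0, 0], 0.145, 1],
  [[0, 0, 0], 0.145, 1],
])

```text
t: 35.45
tcp_pos: [0.6148, 0.1089, 0.1648]
eef_rot: [-0.001, 0.386, 0.923, -0.001]
ft_force: [-1.0, -0.4, -0.4]
width: -0.0001
```

drive_tool([
  [[0, 0, 0], 0.14, 1],
  [[0, 0, 0], 0.14, 1],
  [[0, 0, 0], 0.14, 1],
  [[0, 0, 0], 0.14, 1],
  [[0, 0, 0], 0.14, 1],
  [[0, 0, 0], 0, 1],
  [[0, 0, 0], 0, 1],
  [[0, 0, 0], 0, 1],
])

```text
t: 36.25
tcp_pos: [0.6152, 0.1097, 0.1655]
eef_rot: [-0.0, 0.676, 0.737, -0.0]
ft_force: [-0.3, -0.2, -0.0]
width: 0.0001
```

```bash
python3 go.py 614.2 115 108 94.95
```

```text
t 36.25 tcp [615.2 109.7 165.5] phi 95.01 F [-0.3 -0.2 -0. ] w 0.1 q [-0.    0.63  1.51 -0.    1.01 -0.09]
shift cm [ 0.54 -0.05  5.75]
turn 0.0011
```

drive_tool([
  [[0, 0, 0.7], 0, 1],
  [[0, 0, 1], 0, 1],
  [[0, 0, 1.1], 0, 1],
  [[0, 0, 1.1], 0, 1],
  [[0, 0, 1], 0, 1],
  [[0, 0, 0.6], 0, 1],
  [[0.2, 0, 0.2], 0, 1],
  [[0.2, 0, 0], 0, 1],
])

```text
t: 37.05
tcp_pos: [0.6149, 0.1143, 0.1085]
eef_rot: [-0.0, 0.676, 0.737, -0.0]
ft_force: [0.6, -0.1, -0.0]
width: 0.0002
```

```bash
python3 go.py 614.2 115 108 94.95; python3 -c "
from h import *
im,D=snap('side','side17')
cv2.imwrite('pics/zs17.png',cv2.resize(im[80:200,270:390,::-1],None,fx=5,fy=5,interpolation=cv2.INTER_CUBIC))"
```

```text
t 37.05 tcp [614.9 114.3 108.5] phi 94.92 F [ 0.6 -0.1 -0. ] w 0.2 q [ 0.01  0.71  1.54  0.    0.9  -0.08]
shift cm [ 0.08 -0.06  0.05]
turn -0.0005
```

View pics/zs17.png

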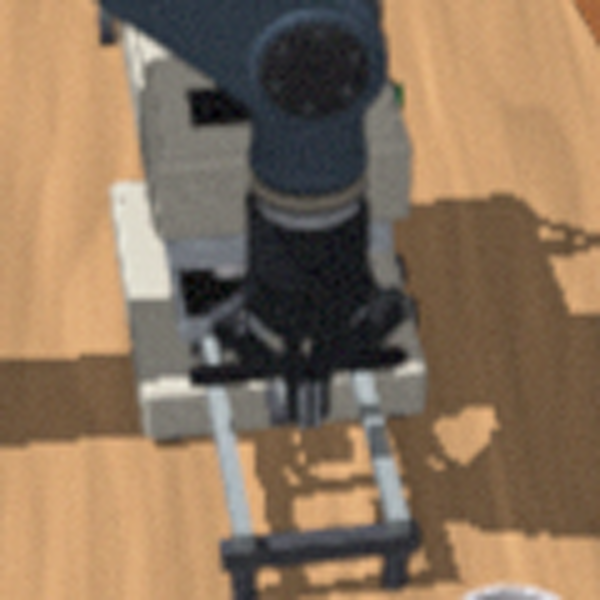

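drive_tool([
  [[0.2, 0, 0], 0, 1],
  [[0.2, 0, 0], 0, 1],
  [[0.2, 0, 0], 0, 1],
  [[0.2, 0, 0], 0, 1],
  [[0.1, 0, 0], 0, 1],
  [[0.1, 0, 0], 0, 1],
  [[0.1, 0, 0], 0, 1],
  [[0.1, 0, 0], 0, 1],
])

```text
t: 37.9
tcp_pos: [0.614, 0.1262, 0.1089]
eef_rot: [-0.0, 0.676, 0.737, -0.0]
ft_force: [0.0, 0.1, -0.0]
width: -0.0003
```

drive_tool([
  [[0.07, 0, 0], 0, 1],
  [[0.07, 0, 0], 0, 1],
  [[0.07, 0, 0], 0, 1],
  [[0.07, 0, 0], 0, 1],
  [[0.07, 0, 0], 0, 1],
  [[0.07, 0, 0], 0, 1],
  [[0.07, 0, 0], 0, 1],
  [[0, 0, 0], 0, 1],
])

```text
t: 38.7
tcp_pos: [0.6137, 0.1295, 0.109]
eef_rot: [0.001, 0.676, 0.737, -0.001]
ft_force: [-0.2, -6.2, 0.2]
width: -0.0004
```

drive_tool([
  [[0.05, 0, 0], 0, 1],
  [[0.05, 0, 0], 0, 1],
  [[0.05, 0, 0], 0, 1],
  [[0, 0, 0], 0, 1],
  [[0, 0, 0], 0, 1],
  [[0, 0, 0], 0, 1],
  [[0, 0, 0], 0, 1],
  [[0, 0, 0], 0, 1],
])

```text
t: 39.5
tcp_pos: [0.6136, 0.13, 0.1089]
eef_rot: [0.001, 0.676, 0.737, -0.001]
ft_force: [0.8, -9.2, -1.1]
width: -0.0002
```

```bash
python3 go.py 614.2 115 108 94.95; python3 -c "
from h import *; print(ctrl.get_state()['wrist_torque'])"
```

```text
t 39.5 tcp [613.6 130.  108.9] phi 94.97 F [ 0.8 -9.2 -1.1] w -0.2 q [ 0.03  0.71  1.54 -0.    0.9  -0.05]
shift cm [-1.5  -0.08  0.09]
turn 0.0003
[-1.33206813 -0.04764626  0.01111673]
```

drive_tool([
  [[-0.05, 0, 0], 0, 1],
  [[-0.05, 0, 0], 0, 1],
  [[-0.05, 0, 0], 0, 1],
  [[-0.05, 0, 0], 0, 1],
  [[-0.1, 0, 0], 0, 1],
  [[-0.2, 0, 0], 0, 1],
  [[-0.5, 0, 0], 0, 1],
  [[-0.8, 0, 0], 0, 1],
])

```text
t: 40.3
tcp_pos: [0.6148, 0.1152, 0.1089]
eef_rot: [-0.0, 0.676, 0.737, 0.0]
ft_force: [-0.3, 0.4, 0.1]
width: 0.0004
```

drive_tool([
  [[-0.8, 0, 0], 0, 1],
  [[0, 0, -1], 0, 1],
  [[0, 0, -2.5], 0, 1],
  [[0, 0, -3], 0, 1],
  [[-2, 0, -3], 0, 1],
  [[-4, 0, 0], 0, 1],
  [[-4, 0, 0], 0, 1],
  [[-4, 0, 0], 0, 1],
])

```text
t: 41.1
tcp_pos: [0.6279, -0.034, 0.2054]
eef_rot: [0.001, 0.676, 0.737, 0.001]
ft_force: [0.2, 0.9, -0.3]
width: -0.0
```

drive_tool([
  [[-2, 3, 0], 0, 1],
  [[-2, 3, 0], 0, 1],
  [[-2, 3, 0], 0, 1],
  [[-2, 3, 0], 0, 1],
  [[-2, 2, 0], 0, 1],
  [[0, 0, 0], 0, 1],
  [[0, 0, 0], 0, 1],
  [[0, 0, 0], 0, 1],
])

```text
t: 41.9
tcp_pos: [0.7748, -0.1196, 0.204]
eef_rot: [-0.001, 0.676, 0.737, -0.0]
ft_force: [0.4, -1.5, 0.1]
width: 0.0
```

```bash
python3 go.py; python3 -c "
from h import *
im,D=snap('side','side18')
cv2.imwrite('pics/zs18.png',cv2.resize(im[90:190,270:390,::-1],None,fx=6,fy=6,interpolation=cv2.INTER_CUBIC))
im,D=snap('top','top18')
cv2.imwrite('pics/zt18.png',im[:,:,::-1])"
```

```text
t 41.9 tcp [ 774.8 -119.6  204. ] phi 94.95 F [ 0.4 -1.5  0.1] w 0.0 q [-0.3   0.8   1.    0.    1.34 -0.38]
```

View pics/zs18.png

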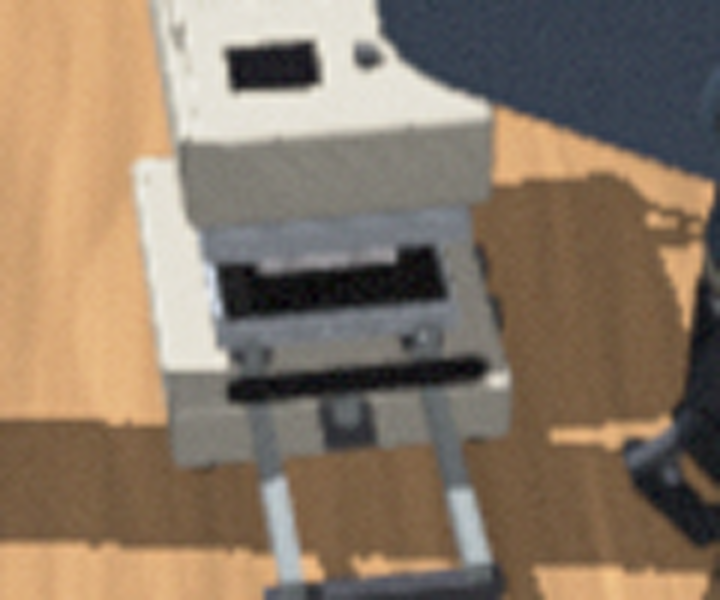

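View pics/zt18.png

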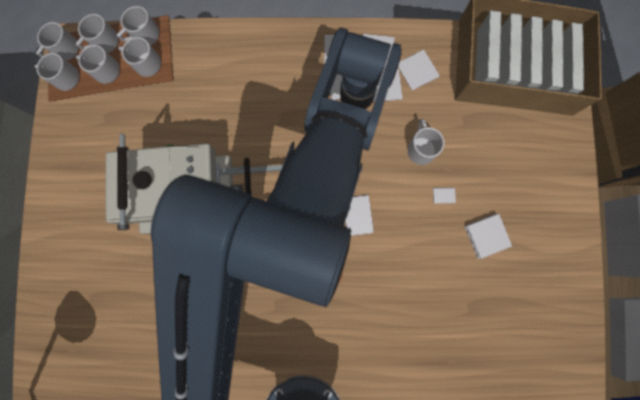

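```bash
python3 -c "
from h import *
np.set_printoptions(precision=1,suppress=True)
f=lambda x,y:(90+y/6-.42,270+x/6-.42)
a=np.radians(4.95);ux=np.array([-np.sin(a),np.cos(a)]);uy=np.array([-np.cos(a),-np.sin(a)])
im=np.load('pics/side18_i.npy')
cv2.imwrite('pics/zz18.png',cv2.resize(im[126:150,300:350,::-1],None,fx=15,fy=15,interpolation=cv2.INTER_CUBIC))
for nm,pts in(('tile',[(263,274),(397,262)]),('pad',[(228,319),(447,298)])):
  Q=np.array([atz('side',*f(*p),.098)[:2]*1000 for p in pts]); print(nm,[(q@ux,q@uy) for q in Q],Q.mean(0)@ux,Q.mean(0)@uy)
"; python3 - <<'E'
from h import *
E
```

```text
tile [(np.float64(211.05958398867546), np.float64(-582.9636109629151)), (np.float64(210.68844145043883), np.float64(-660.9639761642745))] 210.87401271955716 -621.9637935635949
pad [(np.float64(172.09428734569767), np.float64(-558.3565709688319)), (np.float64(172.55799049267628), np.float64(-683.8943020066677))] 172.32613891918695 -621.1254364877497
```

View pics/zz18.png

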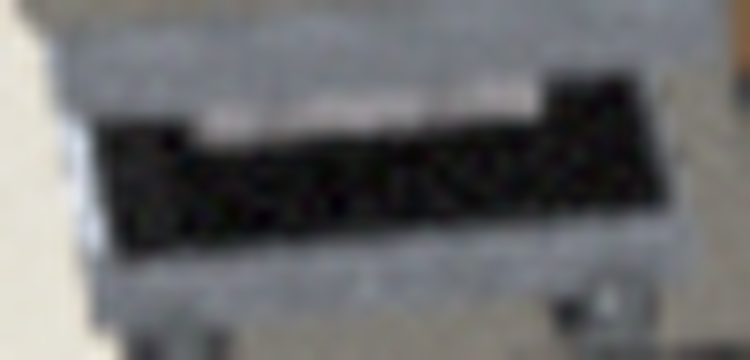

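```bash
python3 -c "
from h import *
def edge(t,c0,c1):
  im=np.load(f'pics/side{t}_i.npy').astype(float).max(2)
  out=[]
  for c in range(c0,c1):
    p=im[147:162,c]; w=np.clip(75-p,0,None); out.append((w*np.arange(147,162)).sum()/w.sum())
  return np.mean(out)
for a,b in((311,317),(341,347)):
  print([(t,round(edge(t,a,b),2)) for t in('14','15','16','17','18')])
print(proj('side',[[.6117,.1481,.11],[.6121,.1431,.11]]))
"
python3 go.py
```

```text
[('14', np.float64(154.38)), ('15', np.float64(154.44)), ('16', np.float64(154.36)), ('17', np.float64(152.97)), ('18', np.float64(154.31))]
[('14', np.float64(151.45)), ('15', np.float64(151.48)), ('16', np.float64(151.48)), ('17', np.float64(149.94)), ('18', np.float64(151.44))]
[[152.33926405 329.42614735]
 [153.29380146 329.63483204]]
t 42.0 tcp [ 774.9 -119.4  204.4] phi 94.97 F [ 0.1  0.5 -0.1] w -0.2 q [-0.3   0.8   1.    0.    1.34 -0.38]
```

View pics/side18.png

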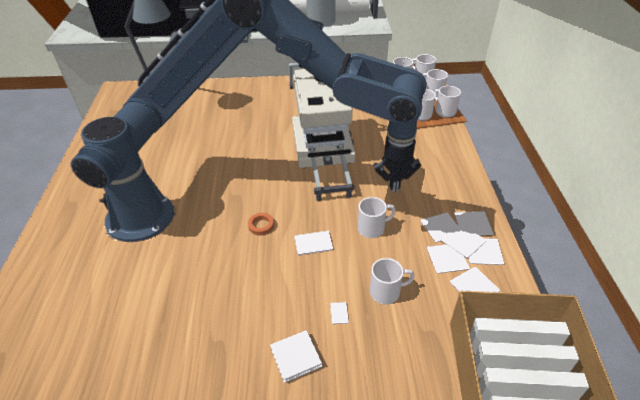

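```bash
python3 -c "
from cell import ctrl; print(ctrl.job_done())"
```

```text
the job is handed in; nothing more can be done
None
```

The tile lies flat and square on the pad, and the drawer is in against the buffer. I handed the job in at about 42 s with the arm well clear; no verdict was reported.

**Tile:** I took the middle-sized tile by its 55 mm sides and set it down with its long side across the drawer.
- Before the push, the fits put it 0.4 mm (side view) and 2.9 mm (top view) toward the handle. The two views disagree because the cameras carry a few mm of relative error.
- After the push, the side view showed its front edge parallel to the pad. It was about 1 mm from centre lengthwise and 0.8 mm sideways.

**Drawer:**
- I gripped the handle, and the catch gave way at about 16 N. The drawer then slid with about 3 N of friction.
- At about 171 mm of travel the gripper's knuckles reached the press head. Opening the fingers there pressed them on it with up to about 16 N, below the 40 N limit.
- I backed off and turned the gripper a quarter turn. I then pushed the bar gently with closed fingers to about 9 N.
- The force rose about 6 N per mm, which matches the buffer. After letting go, the handle was in the same place in the pictures to about 0.3 mm.

**Last checks:**
- The wrist force was near zero.
- The final side picture shows both mugs, the tape and the coasters in their places. In the top view the arm hid mug_a and the tape.
- The pad's own image position gave about 167 mm of travel against 171 mm from the arm. I put this down to camera error.

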